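# Roll the rolling pin into its vee rest and close the keeper

### The job

Put the rolling pin away in the wooden rack: lay it across the rack's front ledge, well centred, let go of it, then push it so that it rolls back over the lip and drops into the vee under the shelf. When it has settled in the vee by itself, swing the keeper arm over it by its knob, fully closed against its stop. Leave the jars on the rack and the other things on the worktop standing where they are.

Things in the scene. Friction and masses are not known exactly. Their poses are not given: they have to be found in the camera images.
- rolling_pin: small rolling pin of smooth waxed wood, loose, about 0.2 kg, at first lying on the worktop: a cylinder 44 mm in diameter, 120 mm long, with a 30 mm turned handle (22 mm thick) at each end, 180 mm over all. Origin at its very centre (22 mm above what it lies on); its x axis runs along the pin, y and z turn as it rolls.
- rack: counter-top rack of smooth waxed wood (the pin slides and rolls easily on it), fixed. Origin on the worktop under the vee's bottom line; x to its back (away from the robot), y to its left, along the vee, z up. Front to back: bead, ledge, lip, vee, back board (face at x = 48 mm), shelf over the vee. Base plate 12 mm thick, x -145 to 60, y -110 to 160 mm.
- ledge_rest (a point): where the centre of the pin rests on the ledge: 119 mm in front of the vee's bottom, 72.5 mm high; axes as the rack's. Ledge: y -95 to 95 mm, 49 mm high in front, rising 3 degrees to the lip, so a pin laid on it rolls forward against the rounded bead (top 56 mm high, 12 mm thick, at rack x = -137 mm) and stays.
- lip (a point): middle of the edge between ledge and vee: rack x = -30 mm, 55 mm high; axes as the rack's. A pin pushed back up the ledge until its centre is past this edge drops into the vee by itself.
- vee_seat (a point): where the centre of the pin rests in the vee, 56 mm high; axes as the rack's. The vee has 90 degrees, runs along y (-95 to 95 mm), its bottom is 25 mm high; the rear flank is higher than the lip (70 mm).
- shelf_edge (a point): middle of the lower front edge of the shelf board: rack x = -30 mm, 250 mm high; board 12 mm thick, y -110 to 110 mm. It bears jars and leaves no room for an upright gripper over the lip or vee: come from the front, tilted 25 to 45 degrees (over 30 at the closed keeper) from vertical, hand leaning back towards the robot.
- keeper (a joint): angle (rad) of the keeper, a flat wooden swing arm on an upright pivot left of the vee. 0: wide open, arm to the front and 30 degrees out to the left; grows counter-clockwise seen from above; 2.094 (its stop): closed, lying over the pin. Stays where left (1.2 N at the knob moves it). Arm 22 mm wide, 12 thick, underside 83 mm high: 5 mm over a seated pin; a pin on the lip blocks it.
- keeper_knob (a point): point on the axis of the keeper's upright round knob, 28 mm above the arm's top (95 mm high), 12 mm below the knob's top; knob 16 mm in diameter, 40 mm high, near the arm's free end. It travels on a level circle of 104 mm radius round point keeper_pivot.
- keeper_pivot (a point): the keeper's upright turning axis at the height of the arm's underside (83 mm), 130 mm to the left of the vee's middle; post below it 22 mm thick; axes as the rack's
- spice_a: spice jar with a red cap, 45 mm wide, 106 mm high, standing on the rack's upper shelf; origin at its underside; a bystander, to be left alone
- spice_b: second spice jar with a red cap, 45 mm wide, 106 mm high, standing on the rack's upper shelf; origin at its underside; a bystander, to be left alone
- salt_shaker: salt shaker, 44 mm wide, 90 mm high, standing on the rack's upper shelf; origin at its underside; a bystander, to be left alone
- pepper_mill: turned wooden pepper mill, 53 mm wide, 152 mm high, standing on the worktop; origin at its underside; a bystander, to be left alone
- green_mug: green mug, 90 mm wide (118 with the handle), 92 mm high; origin at its underside; a bystander, to be left alone
- olive_oil: square oil bottle, 62 mm wide, 264 mm high; origin at its underside; a bystander, to be left alone
- sugar_tin: painted round tin with a white lid, 72 mm wide, 94 mm high; origin at its underside; a bystander, to be left alone
There are look-alikes about, which are no part of the job. Leave any red look-alike of the rolling_pin alone.

How it is judged:
On the way, in this order (a step that is already met when the one before it is completed fails the run):
1. the pin lies across the ledge, let go, at rest (x of rolling_pin in the frame of rack between -0.132 and -0.05 m and z of rolling_pin in the frame of rack between 0.064 and 0.085 m and y of rolling_pin in the frame of rack between -0.025 and 0.025 m and angle between the x axis of rolling_pin and the y axis of rack, either way round below 0.2 rad and linear speed of rolling_pin below 0.03 m/s and contact force between the fingers and rolling_pin below 0.1 N), for 0.2 s.
2. the pin has rolled into the vee and settled, untouched, with the keeper still open (x of rolling_pin in the frame of vee_seat between -0.005 and 0.005 m and z of rolling_pin in the frame of vee_seat between -0.005 and 0.006 m and y of rolling_pin in the frame of vee_seat between -0.025 and 0.025 m and angle between the x axis of rolling_pin and the y axis of rack, either way round below 0.1 rad and contact force between the fingers and rolling_pin below 0.1 N and linear speed of rolling_pin below 0.02 m/s and value of joint keeper below 1 rad), for 0.2 s.
3. the keeper is swung closed over the pin (value of joint keeper above 1.99 rad), for 0.1 s.
At the end, for the whole second after the job is handed in: The pin lies at rest in the vee: its centre within 5 mm of the seat across the vee (5 mm below to 6 mm above in height) and within 25 mm along it, its axis within 0.1 rad of the vee's, and the keeper is closed (joint over 1.99 rad, stop at 2.094) (x of rolling_pin in the frame of vee_seat between -0.005 and 0.005 m and z of rolling_pin in the frame of vee_seat between -0.005 and 0.006 m and y of rolling_pin in the frame of vee_seat between -0.025 and 0.025 m and angle between the x axis of rolling_pin and the y axis of rack, either way round below 0.1 rad and value of joint keeper above 1.99 rad and linear speed of rolling_pin below 0.02 m/s); the robot touches nothing.
It fails at once if a bystander is shifted by more than 25 mm or knocked over (distance of any of spice_a, spice_b, salt_shaker, pepper_mill, green_mug, olive_oil, sugar_tin from where it was at the start of the episode above 0.025 m or angle between any of spice_a, spice_b, salt_shaker, pepper_mill, green_mug, olive_oil, sugar_tin's own z axis and vertical above 0.5 rad).
It fails at once if the pin is lifted over the lip into the vee instead of being rolled there (x of rolling_pin in the frame of rack between -0.055 and 0.05 m and y of rolling_pin in the frame of rack between -0.1 and 0.1 m and z of rolling_pin in the frame of rack between 0.092 and 0.25 m).
It also fails if it takes over 69 s, if anything falls off the work surface, if the arm or the gripper's body presses on something with over 40 N, if the wrist force passes 120 N, or if a joint passes its speed limit or range.

### The arm

A 6-joint arm with a two-finger parallel gripper is mounted at the origin on the work surface; the furniture and walls round the work are solid. World frame = base frame: x ahead of the robot, y to its left, z up, the work surface at z = 0. Lengths are in m, angles in rad, forces in N, time in s.
With the tool pointing down it reaches from about 0.325 to 0.9 m from the base axis. Payload 6.1 kg.
Tool frame: the origin (TCP) lies midway between the tips of the shut fingers; the grasp point (between the pads) lies 19 mm behind it; x points along the fingers, y is the direction in which the jaws open and shut, and the axes are right-handed (so a half turn about x gives the same grasp; the last joint's range is limited). The gripper opens to 85 mm and grips with 20 to 120 N. Pads are 22 mm wide; open, the fingers measure 114 mm over their backs; the gripper's body (76 mm by 85 mm) begins 54 mm behind the grasp point. The pads swing forward as they close: fully open they stand 13 mm farther back than shut.
Start: joints at [1.052, 0.22, 1.526, -0, 1.395, -0.126], TCP at [0.239, 0.577, 0.231] pointing down, gripper open.
Joint ranges: [-2.98, 2.98], [-0.91, 2.08], [0.09, 2.57], [-1.24, 4.39], [0.2, 2.65], [-2.68, 2.68]. Speed limits (rad/s): [2.57, 2.57, 3.01, 3.14, 3.14, 3.14].

### API

Orientations are given as [roll, pitch, yaw] about the fixed x, y, z axes, in that order (R = Rz(yaw) Ry(pitch) Rx(roll)).
In Python, from plant import movep, move_l, set_joints, gripper_to, hold, inverse_kinematics, observe, get_image, get_calibration, Unreachable, job_done gives the robot as it stands. Calls block until the motion is done:
- movep(position, orientation): joint-space move of the TCP to a pose.
- move_l(position, feed=0.15, rotation=None, max_force=None): straight line of the TCP; rotation=None keeps the orientation; feed is the mean speed in m/s. With max_force (N) it stops when the force on the tool has changed by that much, and returns True; else False.
- set_joints(angles): joint-space move.
- gripper_to(opening, f_grip=None): finger opening in m; f_grip is the grip in N (None keeps the last); returns when the fingers have stopped.
- hold(seconds).
- inverse_kinematics(position, orientation): joint angles nearest the present ones, or None.
- observe(): the state.
- get_image(name): name is "scene" or "top"; returns (picture, depth): 400x640x3 uint8, red, green, blue; 400x640 float32, m along the optical axis (not along the pixel's ray), 0 where there is no reading.
- get_calibration(name): a dict with "intrinsics" (3x3 intrinsics, pixels), "dist_coeffs" ([k1, k2, p1, p2, k3] as OpenCV has them; the pictures are not rectified), "world_from_camera" (4x4, takes a point from camera to world coordinates). Camera axes: x right, y down, z forward; pixel columns grow to the right and rows downward; lengths in m; the calibration is good to about 2 mm. A picture is of the moment at which its call begins. get_calibration takes no time and is no camera call.
A pose or a line that the arm cannot do raises Unreachable and nothing moves.
- job_done(): hands the job in, once; it reports no verdict.
The state is a dict: "time_s": time; "q": joint angles; "joint_velocities": joint speeds; "joint_torque": joint torques, N m; "eef_pos": TCP position; "tcp_rot": TCP orientation; "ft_force": force on the tool from outside, world axes, zero at the start; "torque": the same for the moment, N m; "opening": finger opening in m.
Only numpy, scipy, OpenCV 4.12 (cv2) and the standard library are available. Lean on these libraries where they do the work, as an engineer would, in place of code of your own. Each camera call takes 0.05 s, during which the arm holds its last target.

## Working session

There is one attempt and no reset: what is moved stays moved. The work goes in short steps, each a Python script; the robot and the scene stay as the last script left them, time stands still between calls to the robot, and variables do not carry over. Pictures are saved under pics/ and viewed, and the job is handed in when it is done.

```bash
ls; mkdir -p pics
python3 - <<'E'
from plant import *
import cv2, numpy as np
print(observe())
for n in ("scene","top"):
    im,d=get_image(n); c=get_calibration(n); print(n,c, d.min(),d.max())
    cv2.imwrite(f"pics/{n}0.png",im[:,:,::-1]); np.savez(f"{n}0.npz",im=im,d=d)
E
```

```text
pics
{'time_s': 0.0, 'q': array([ 1.05189449e+00,  2.21241641e-01,  1.52763390e+00, -1.92108086e-05,
        1.39469518e+00, -1.26113601e-01]), 'joint_velocities': array([ 0.0003171 , -0.00130687,  0.00121087,  0.0002436 , -0.00066822,
       -0.0001619 ]), 'joint_torque': array([-1.19490360e-03, -4.96879792e+01, -3.89402354e+01, -3.79534185e-04,
        1.08805756e-02,  7.56769708e-06]), 'eef_pos': array([0.23893802, 0.57685715, 0.23017757]), 'tcp_rot': array([-1.68735191,  1.56881817, -2.08013676]), 'ft_force': array([ 0.61943087,  0.33573745, -0.18291116]), 'torque': array([-0.03173889, -0.03232109, -0.01019461]), 'opening': 0.08549451735063239}
scene {'intrinsics': array([[482.00496147,   0.        , 316.85215819],
       [  0.        , 482.00496147, 200.8017494 ],
       [  0.        ,   0.        ,   1.        ]]), 'dist_coeffs': array([-0.10232376,  0.        ,  0.        ,  0.        ,  0.        ]), 'world_from_camera': array([[-0.52527959, -0.49473034,  0.69233174, -0.64951154],
       [-0.85083487,  0.31750955, -0.41864986,  0.86811239],
       [-0.01270315, -0.80896822, -0.58771511,  1.12458187],
       [ 0.        ,  0.        ,  0.        ,  1.        ]])} 0.0 3.6254885
top {'intrinsics': array([[418.34395081,   0.        , 318.71270165],
       [  0.        , 418.34395081, 199.63374113],
       [  0.        ,   0.        ,   1.        ]]), 'dist_coeffs': array([-0.0142641,  0.       ,  0.       ,  0.       ,  0.       ]), 'world_from_camera': array([[-0.01204138, -0.9817119 ,  0.18999144,  0.15784973],
       [-0.99963899,  0.01638258,  0.02129539,  0.16770648],
       [-0.02401849, -0.18966643, -0.98155477,  1.75688948],
       [ 0.        ,  0.        ,  0.        ,  1.        ]])} 0.0 3.0405738
```

View pics/scene0.png

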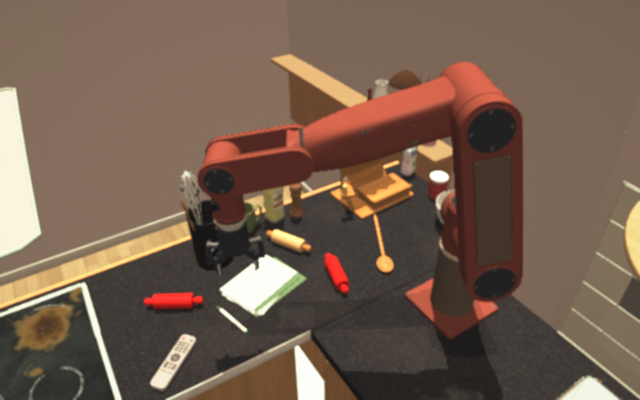

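View pics/top0.png

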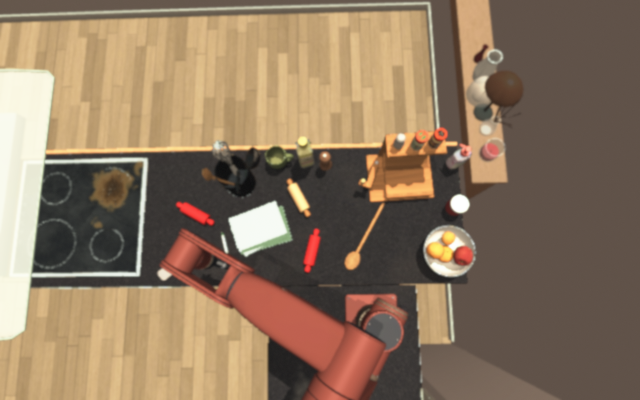

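The top view shows the plain pin at about (298,197) and the rack at about (402,168), with its keeper at about (370,170). Two red look-alikes lie at (195,213) and (312,250). Next I'll zoom in and take coarse positions from depth.

```bash
cat > h.py <<'E'
import numpy as np, cv2
from plant import *
def ray(n,uv):
    c=get_calibration(n);T=c["world_from_camera"]
    p=cv2.undistortPoints(np.array(uv,float).reshape(-1,1,2),c["intrinsics"],c["dist_coeffs"])[:,0]
    d=np.c_[p,np.ones(len(p))]@T[:3,:3].T
    return T[:3,3],d
def plane(n,uv,z):
    o,d=ray(n,uv); return o+d*((z-o[2])/d[:,2])[:,None]
def pts(n,d,uv):
    o,r=ray(n,uv); uv=np.array(uv,int).reshape(-1,2); return o+r*d[uv[:,1],uv[:,0]][:,None]
def proj(n,P):
    c=get_calibration(n);T=np.linalg.inv(c["world_from_camera"])
    return cv2.projectPoints(np.array(P,float).reshape(-1,1,3),cv2.Rodrigues(T[:3,:3])[0],T[:3,3],c["intrinsics"],c["dist_coeffs"])[0][:,0]
E
python3 - <<'E'
from h import *
for n,(x0,y0,x1,y1) in {"top":(260,115,470,215),"scene":(240,150,460,290)}.items():
    f=np.load(n+"0.npz");im=f["im"][y0:y1,x0:x1,::-1]
    s=780/(x1-x0); cv2.imwrite(f"pics/{n}0z.png",cv2.resize(im,None,fx=s,fy=s,interpolation=cv2.INTER_CUBIC)); print(s)
f=np.load("top0.npz");d=f["d"]
g=[(u,v) for v in range(130,206,5) for u in range(355,450,8)]
P=pts("top",d,g).reshape(-1,12,3)
for r in P: print(" ".join("%.2f,%.2f,%.3f"%tuple(p) for p in r))
E
```

```text
3.7142857142857144
3.5454545454545454
1.14,-0.02,-0.903 1.14,-0.08,-0.911 1.13,-0.13,-0.883 1.14,-0.18,-0.914 1.14,-0.24,-0.914 1.13,-0.29,-0.896 1.13,-0.34,-0.896 1.13,-0.39,-0.897 0.67,-0.15,0.372 1.13,-0.50,-0.892 0.67,-0.21,0.369 0.67,-0.24,0.368
1.10,-0.02,-0.887 1.10,-0.07,-0.888 1.11,-0.13,-0.911 1.10,-0.18,-0.896 0.69,-0.06,0.257 0.69,-0.09,0.260 0.66,-0.10,0.349 0.69,-0.15,0.265 0.65,-0.15,0.373 0.65,-0.18,0.369 0.65,-0.21,0.371 0.65,-0.24,0.370
1.07,-0.02,-0.882 1.07,-0.07,-0.904 1.07,-0.13,-0.892 1.06,-0.18,-0.888 0.67,-0.06,0.263 0.65,-0.08,0.317 0.64,-0.10,0.345 0.67,-0.15,0.262 0.63,-0.15,0.366 0.67,-0.21,0.262 0.64,-0.21,0.344 0.64,-0.24,0.351
0.74,0.04,0.003 0.74,0.01,0.001 0.74,-0.03,0.003 0.74,-0.06,-0.002 0.65,-0.06,0.258 0.64,-0.08,0.296 0.64,-0.11,0.299 0.64,-0.14,0.277 0.63,-0.16,0.326 0.65,-0.21,0.259 0.63,-0.22,0.311 0.65,-0.26,0.262
0.72,0.04,0.002 0.72,0.01,-0.004 0.71,-0.02,0.004 0.69,-0.05,0.082 0.63,-0.06,0.261 0.63,-0.08,0.264 0.63,-0.11,0.263 0.63,-0.14,0.266 0.63,-0.17,0.268 0.63,-0.20,0.266 0.63,-0.23,0.266 0.63,-0.26,0.263
0.69,0.05,0.000 0.69,0.01,-
[... 1518 characters left out ...]
.52,-0.18,0.051 0.52,-0.21,0.053 0.52,-0.25,0.050 0.53,-0.29,-0.003 0.53,-0.33,-0.005
0.51,0.05,0.008 0.51,0.02,0.004 0.51,-0.02,0.015 0.51,-0.05,0.016 0.50,-0.08,0.056 0.50,-0.11,0.052 0.50,-0.14,0.059 0.50,-0.18,0.062 0.50,-0.21,0.056 0.50,-0.25,0.042 0.51,-0.29,-0.006 0.51,-0.32,-0.001
0.49,0.05,-0.003 0.49,0.02,0.004 0.49,-0.02,0.010 0.49,-0.05,0.006 0.49,-0.08,0.016 0.49,-0.12,-0.004 0.49,-0.15,0.007 0.49,-0.19,0.002 0.49,-0.22,0.003 0.49,-0.25,0.001 0.49,-0.29,0.001 0.49,-0.32,0.004
0.47,0.05,0.001 0.47,0.02,0.007 0.47,-0.02,0.003 0.47,-0.05,-0.001 0.47,-0.08,-0.000 0.47,-0.12,0.006 0.47,-0.15,0.007 0.47,-0.19,0.004 0.47,-0.22,-0.006 0.47,-0.25,-0.004 0.47,-0.29,-0.004 0.47,-0.32,0.001
```

View pics/top0z.png

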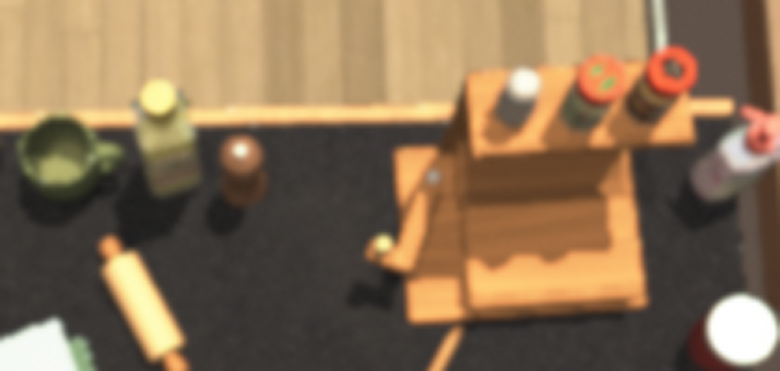

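View pics/scene0z.png

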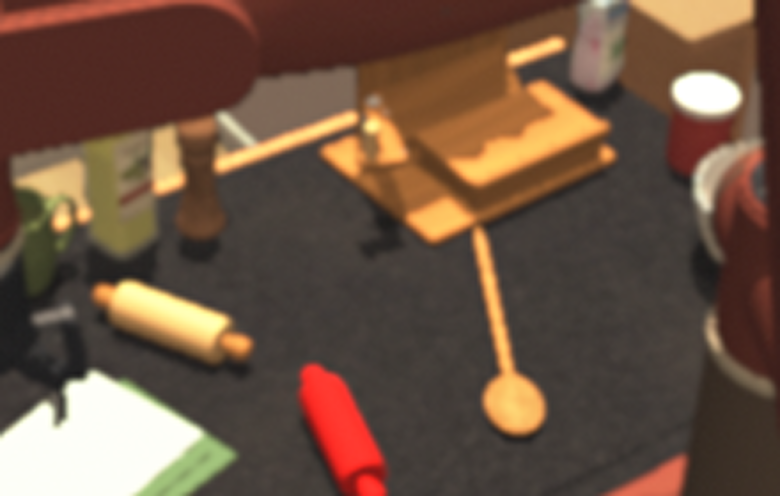

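Run:
```python
from h import *
for n,(x0,y0,x1,y1) in {"top":(345,125,450,215),"scene":(325,160,425,225)}.items():
    f=np.load(n+"0.npz");im=f["im"]
    hsv=cv2.cvtColor(im,cv2.COLOR_RGB2HSV)
    print(n, hsv[190,366+6], hsv[160,372])
    s=7; c=cv2.resize(im[y0:y1,x0:x1,::-1],None,fx=s,fy=s,interpolation=cv2.INTER_NEAREST)
    for u in range(x0,x1,10): cv2.putText(c,str(u),((u-x0)*s,10),0,.35,(255,255,255),1); cv2.line(c,((u-x0)*s,0),((u-x0)*s,5),(0,255,0),1)
    for v in range(y0,y1,10): cv2.putText(c,str(v),(0,(v-y0)*s+8),0,.35,(255,255,255),1)
    cv2.imwrite(f"pics/{n}0r.png",c[:,:800])
    # pin mask
    x0,y0,x1,y1={"top":(280,170,318,222),"scene":(262,225,316,256)}[n]
    m=cv2.inRange(hsv,(8,60,90),(32,255,255)); mm=np.zeros_like(m); mm[y0:y1,x0:x1]=m[y0:y1,x0:x1]
    k,l,st,ce=cv2.connectedComponentsWithStats(mm); i=1+st[1:,4].argmax(); print(st[i],ce[i])
    uv=np.argwhere(l==i)[:,::-1].astype(float)
    P=plane(n,uv,0.022)[:,:2]
    r=cv2.minAreaRect(P.astype(np.float32)*1000); print("rect mm",r)
    w,V=np.linalg.eigh(np.cov(P.T)); a=V[:,1]; print("mean",P.mean(0),"yaw",np.degrees(np.arctan2(a[1],a[0])))
    t=(P-P.mean(0))@a; print("ends",t.min(),t.max(), "mid",P.mean(0)+a*(t.min()+t.max())/2)
```

```text
top [ 13 158 200] [ 16 145 249]
[286 178  25  39 460] [298.20652174 197.09565217]
rect mm ((506.7336730957031, 292.1863098144531), (187.86221313476562, 52.89677047729492), 27.99223518371582)
mean [0.50626167 0.29217822] yaw -151.70442290562357
ends -0.09434490221257741 0.0935173004576704 mid [0.50662603 0.29237437]
scene [ 13 170 177] [  9 156  80]
[265 229  47  23 585] [288.27521368 239.73504274]
rect mm ((508.0610046386719, 289.527099609375), (187.98110961914062, 69.80097198486328), 28.16864013671875)
mean [0.50628827 0.28944099] yaw -154.2482615434304
ends -0.09582006267859713 0.09223993224448784 mid [0.50790055 0.29021873]
```

View pics/top0r.png

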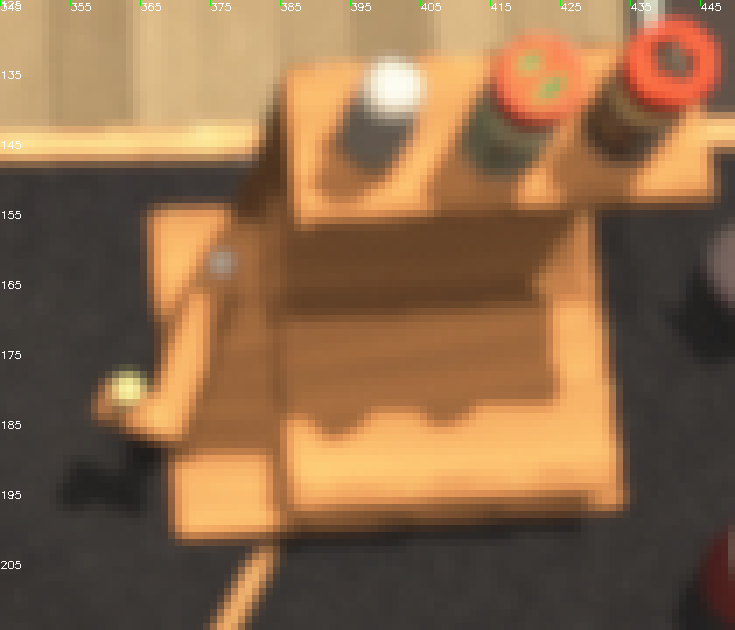

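View pics/scene0r.png

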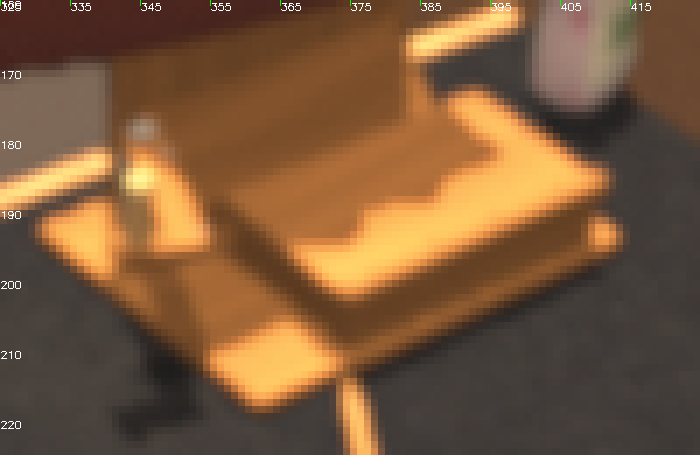

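```bash
cat >> h.py <<'E'
def tri(a,b):
    o1,d1=ray("top",[a]);o2,d2=ray("scene",[b]);d1=d1[0];d2=d2[0]
    A=np.c_[d1,-d2]; s=np.linalg.lstsq(A,o2-o1,rcond=None)[0]
    p=o1+d1*s[0];q=o2+d2*s[1]; return (p+q)/2,np.linalg.norm(p-q)
E
python3 - <<'E'
from h import *
# grid display offset: pixel centre u displayed at (u-x0)*7+3.5
T=lambda x,y:(345+x/7-.5,125+y/7-.5)
S=lambda x,y:(325+x/7-.5,160+y/7-.5)
FLt,BLt=T(174,540),T(149,205)
FLs,BLs=S(260,411),S(36,231)
print("FL",plane("top",[FLt],.012),plane("scene",[FLs],.012),tri(FLt,FLs))
print("BL",plane("top",[BLt],.012),plane("scene",[BLs],.012),tri(BLt,BLs))
print("knob top",tri(T(128,387),S(140,176)))
print("bolt",tri(T(222,263),S(144,128)))
# bead / ledge
print("ledge FL top bead", plane("top",[T(287,503)],.056), "FR",plane("top",[T(623,507)],.056))
print("scene bead", plane("scene",[S(350,298)],.056),plane("scene",[S(610,190)],.056))
print("shelf", plane("top",[T(300,226),T(712,202)],.262))
for n in("top","scene"):
    f=np.load(n+"0.npz")
E
```

```text
FL [[ 0.48335208 -0.00878256  0.012     ]] [[ 0.47644091 -0.00718105  0.012     ]] (array([ 0.48340969, -0.01058673,  0.00618295]), np.float64(0.0031808747190071964))
BL [[ 0.69440031 -0.00076159  0.012     ]] [[0.68165639 0.0024541  0.012     ]] (array([ 0.69592879, -0.00377149,  0.00166162]), np.float64(0.005170107672739124))
knob top (array([0.54858675, 0.0256556 , 0.13453999]), np.float64(0.002413304901070766))
bolt (array([ 0.63133305, -0.03476874,  0.09740583]), np.float64(0.0020194412808742053))
ledge FL top bead [[ 0.49626318 -0.07168654  0.056     ]] FR [[ 0.4905376 -0.2689959  0.056    ]]
scene bead [[ 0.48545795 -0.07100301  0.056     ]] [[ 0.48857245 -0.2564339   0.056     ]]
shelf [[ 0.60445927 -0.05589069  0.262     ]
 [ 0.61359575 -0.27347527  0.262     ]]
```

```bash
cat > edges.py <<'E'
from h import *
def prof(im,p0,p1,n=41,k=9,w=3):
    """subpixel max-gradient across segment p0->p1 sampled at k parallel scan positions? returns edge pos"""
    p0=np.array(p0,float);p1=np.array(p1,float)
    t=np.linspace(0,1,n);q=p0+(p1-p0)*t[:,None]
    v=cv2.remap(im,q[:,0].astype(np.float32)[None],q[:,1].astype(np.float32)[None],cv2.INTER_LINEAR)[0].astype(float)
    lo,hi=v[:4].mean(),v[-4:].mean(); m=(lo+hi)/2
    s=np.sign(hi-lo); idx=np.where((s*(v[:-1]-m)<0)&(s*(v[1:]-m)>=0))[0]
    if len(idx)==0: return None
    i=idx[0]; f=(m-v[i])/(v[i+1]-v[i]); return p0+(p1-p0)*(t[i]+f/(n-1))
def line(n,im,scans,z):
    e=[prof(im,a,b) for a,b in scans]; e=np.array([x for x in e if x is not None])
    P=plane(n,e,z)[:,:2]
    vx,vy,x0,y0=cv2.fitLine(P.astype(np.float32)*1000,cv2.DIST_HUBER,0,.01,.01).ravel()
    d=np.array([vx,vy],float);c=np.array([x0,y0],float)/1000
    r=(P-c)@np.array([-d[1],d[0]])*1000
    return d,c,np.round(r,1),P
E
cat > /tmp/e.py <<'E'
from edges import *
im=np.load("top0.npz")["im"]; R=np.ascontiguousarray(im[:,:,0])
def show(name,res):
    d,c,r,P=res; print(name,"dir deg %.2f"%np.degrees(np.arctan2(d[1],d[0])),"c",c.round(4),"res",r)
# plate left edge (z=0 bottom edge): rows 188-200
show("left front part z0",line("top",R,[((362,v),(375,v+0)) for v in np.arange(190,200)],0.0))
show("left back part z0",line("top",R,[((358,v),(371,v)) for v in np.arange(156,165)],0.0))
show("left all",line("top",R,[((362,v),(375,v+0)) for v in np.arange(190,200)]+[((358,v),(371,v)) for v in np.arange(156,165)],0.0))
show("front plate z0",line("top",R,[((u,209),(u,196)) for u in np.arange(371,379)],0.0))
show("back plate z12",line("top",R,[((u,149),(u,159)) for u in np.arange(367,376)],0.012))
show("shelf front z25",line("top",R,[((u,162),(u,151)) for u in list(np.arange(389,392))+list(np.arange(401,404))+list(np.arange(405,420))],0.25))
show("ledge front bead z.056",line("top",R,[((u,197.5),(u,191)) for u in np.arange(388,428)],0.056))
S=np.ascontiguousarray(np.load("scene0.npz")["im"][:,:,0])
# scene: plate left edge pixel from (329,192) to (361,217)
a=np.array([330,193.]);b=np.array([361,216.5]);nn=np.array([b[1]-a[1],-(b[0]-a[0])]);nn/=np.linalg.norm(nn)
show("S left z0",line("scene",S,[(a+(b-a)*t-nn*5*1,a+(b-a)*t+nn*5) for t in list(np.linspace(.05,.3,6))+list(np.linspace(.78,.95,5))],0.0))
a=np.array([363,217.]);b=np.array([410,196.])
nn=np.array([b[1]-a[1],-(b[0]-a[0])]);nn/=np.linalg.norm(nn)
show("S front z0",line("scene",S,[(a+(b-a)*t-nn*5,a+(b-a)*t+nn*3) for t in np.linspace(.03,.9,20)],0.0))
E
python3 /tmp/e.py
```

```text
left front part z0 dir deg -0.90 c [ 0.5158 -0.0095] res [-2.4 -0.2  0.7  0.7  0.5  0.5  0.3 -0.  -0.4 -0.7]
left back part z0 dir deg 0.47 c [ 0.67   -0.0016] res [-0.3  0.2  0.2  0.1 -0.1 -0.1  0.   0.1 -0.1]
left all dir deg 2.73 c [ 0.6061 -0.0047] res [-4.1 -1.7 -0.5 -0.2 -0.1  0.1  0.1  0.1  0.1  0.  -1.  -0.3 -0.1 -0.
  0.   0.2  0.4  0.7  0.7]
front plate z0 dir deg -85.36 c [ 0.4869 -0.0313] res [ 0.9  0.1 -0.2 -0.4 -0.7 -0.9 -0.1  2. ]
back plate z12 dir deg -85.97 c [ 0.6922 -0.0232] res [-0.4  0.1  0.5  0.3  0.  -0.2 -0.3 -0.3  0.3]
shelf front z25 dir deg -85.88 c [ 0.6135 -0.1281] res [ 0.1 -0.1 -0.9  0.3  0.4  0.5 -0.1 -0.8  0.   1.4  1.7  1.5  1.3  0.7
 -0.1 -0.5 -0.3  0.  -0.1 -0.7 -0.9]
ledge front bead z.056 dir deg -88.45 c [ 0.4968 -0.1496] res [ 0.9  0.6  0.4  0.4  0.3  0.3  0.2  0.  -0.1 -0.3 -0.4 -0.6 -0.8 -0.9
 -0.9 -1.  -0.7 -0.4  0.   0.1  0.2  0.2  0.2  0.1 -0.  -0.2 -0.4 -0.6
 -0.5 -0.5 -0.4 -0.4 -0.3  0.   0.4  0.5  0.6  0.7  0.6  0.6]
S left z0 dir deg 2.96 c [ 0.5903 -0.0103] res [ 0.4 -0.4 -0.  -0.2 -0.   1.2  1.3  0.5 -0.7 -0.5 -0.3]
S front z0 dir deg -87.12 c [ 0.4933 -0.1625] res [  2.8   2.9   2.6   5.3 -13.6   3.7  -0.4  -0.4  -0.3  -0.5  -0.1  -0.5
  -0.4  -0.3   0.4   0.    0.4   0.    0.2   0.3]
```

Both views agree on the pin at about (0.507, 0.291), axis 28°. They put the rack origin at about (0.6395, −0.166) with yaw 3°, and the keeper's pivot bolt confirms that. I'll check IK for the whole plan before moving.

```bash
cat >> h.py <<'E'
from scipy.spatial.transform import Rotation as Rot
YAW=np.radians(3.0); O=np.array([.6395,-.1656,0.])
RZ=Rot.from_euler('z',YAW).as_matrix()
def rk(x,y,z): return O+RZ@np.array([x,y,z])
def unrk(p): return RZ.T@(np.asarray(p)-O)
def rpy(x,y):
    x=np.array(x,float);y=np.array(y,float); return Rot.from_matrix(np.c_[x,y,np.cross(x,y)]).as_euler('xyz')
def down(a): return rpy((0,0,-1),(np.cos(a),np.sin(a),0))
def tilt(t,s=1): # rack-frame lean, jaw along rack y
    return rpy(RZ@np.array([np.sin(t),0,-np.cos(t)]),RZ@np.array([0,s,0.]))
def tax(t): return RZ@np.array([np.sin(t),0,-np.cos(t)])
PIN=np.array([.507,.2913]); PYAW=np.radians(27.5)
E
python3 - <<'E'
from h import *
r=np.radians
for name,p,o in [("pick-",[*PIN,.01],down(PYAW-np.pi/2)),("pick+",[*PIN,.01],down(PYAW+np.pi/2)),
 ("pick- hi",[*PIN,.2],down(PYAW-np.pi/2)),("pick+ hi",[*PIN,.2],down(PYAW+np.pi/2)),
 ("place0",rk(-.119,0,.061),down(YAW)),("place180",rk(-.119,0,.061),down(YAW+np.pi)),("place0hi",rk(-.119,0,.22),down(YAW)),("place180hi",rk(-.119,0,.22),down(YAW+np.pi))]+\
 [(f"{k}{s}{t}",p,tilt(r(t),s)) for t in (35,42,45) for s in(1,-1) for k,p in [("push0",rk(-.17,0,.08)),("push1",rk(-.055,0,.08)),("kn0",rk(-.081,.196,.11)),("kn1",rk(.013,.026,.11))]]:
    q=inverse_kinematics(p,o); print(name,None if q is None else np.round(q,2))
print(tri((298.2,197.1),(288.3,239.7)))
E
```

```text
pick- [ 0.39  0.38  1.78 -0.    0.98  1.48]
pick+ [ 0.39  0.38  1.78 -0.    0.98 -1.66]
pick- hi [ 0.39  0.15  1.67 -0.    1.32  1.48]
pick+ hi [ 0.39  0.15  1.67 -0.    1.32 -1.66]
place0 [-0.46  0.23  1.86  0.    1.05 -0.51]
place180 [-0.46  0.23  1.86  0.    1.05  2.63]
place0hi [-0.46  0.05  1.74  0.    1.36 -0.51]
place180hi [-0.46  0.05  1.74  0.    1.36  2.63]
push0135 None
push1135 None
kn0135 [-0.18 -0.23  2.34  0.31  0.45 -2.04]
kn1135 [-0.48  0.1   2.03  0.6   0.54 -2.54]
push0-135 [-0.82 -0.23  2.41  0.77  0.69  0.16]
push1-135 [-0.61  0.04  2.17  0.74  0.55  0.34]
kn0-135 [-0.18 -0.23  2.34  0.31  0.45  1.1 ]
kn1-135 [-0.48  0.1   2.03  0.6   0.54  0.6 ]
push0142 None
push1142 None
kn0142 [-0.2  -0.27  2.43  0.58  0.31 -2.32]
kn1142 None
push0-142 [-0.9  -0.24  2.48  1.02  0.7  -0.13]
push1-142 [-0.66  0.03  2.24  1.07  0.52 -0.01]
kn0-142 [-0.2  -0.27  2.43  0.58  0.31  0.82]
kn1-142 [-0.51  0.08  2.11  0.92  0.47  0.26]
push0145 None
push1145 None
kn0145 [-0.21 -0.28  2.47  0.8   0.26 -2.54]
kn1145 None
push0-145 [-0.94 -0.23  2.51  1.12  0.72 -0.26]
push1-145 [-0.68  0.03  2.27  1.22  0.53 -0.17]
kn0-145 [-0.21 -0.28  2.47  0.8   0.26  0.6 ]
kn1-145 [-0.53  0.08  2.15  1.09  0.45  0.09]
(array([0.50492247, 0.29094043, 0.02374741]), np.float64(0.002536363406554155))<stdin>:3: UserWarning: Gimbal lock detected. Setting third angle to zero since it is not possible to uniquely determine all angles.
<stdin>:4: UserWarning: Gimbal lock detected. Setting third angle to zero since it is not possible to uniquely determine all angles.
<stdin>:5: UserWarning: Gimbal lock detected. Setting third angle to zero since it is not possible to uniquely determine all angles.
```

```bash
python3 -W ignore - <<'E'
from h import *
o=down(PYAW+np.pi/2)
movep([*PIN,.2],o); print(observe()["time_s"],observe()["eef_pos"])
move_l([*PIN,.008],feed=.12); 
gripper_to(.03,40); s=observe(); print(s["time_s"],s["eef_pos"],s["opening"],s["ft_force"])
im,d=get_image("scene"); cv2.imwrite("pics/s1.png",cv2.resize(im[170:320,180:380,::-1],None,fx=4,fy=4,interpolation=cv2.INTER_CUBIC))
im,d=get_image("top"); cv2.imwrite("pics/t1.png",cv2.resize(im[120:270,220:420,::-1],None,fx=4,fy=4,interpolation=cv2.INTER_CUBIC))
E
```

```text
1.5583 [0.50671385 0.29188937 0.2000561 ]
3.775 [0.50735568 0.29148787 0.00849992] 0.04291735176965211 [-0.7768625   0.79534254  3.67068142]
```

View pics/s1.png

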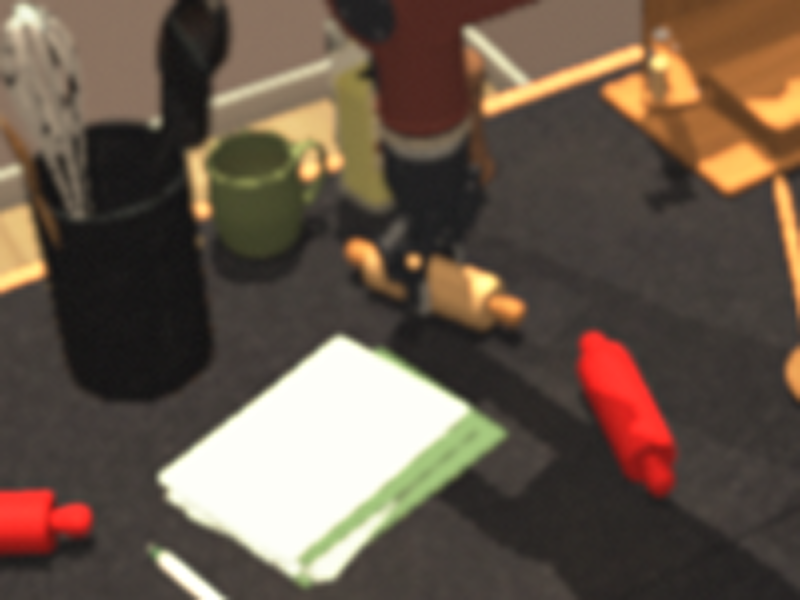

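View pics/t1.png

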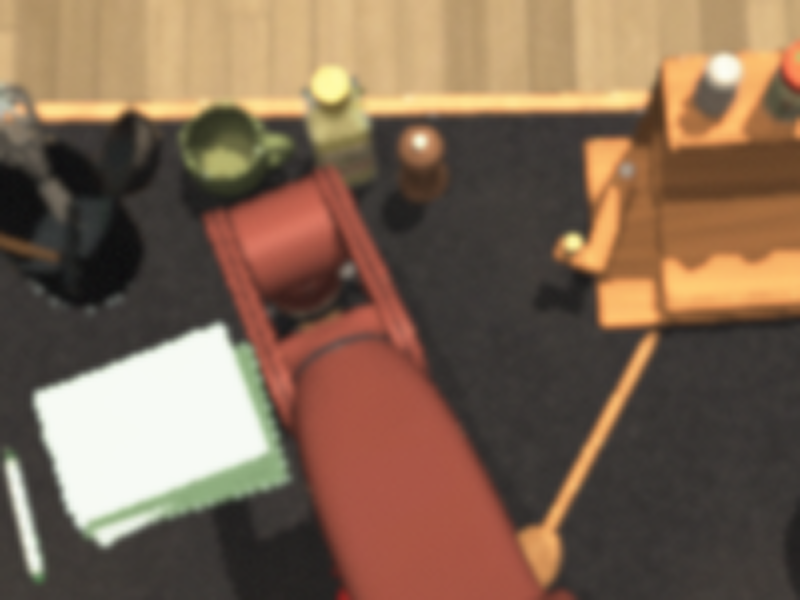

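Grip holds at 42.9 mm opening, about the pin's diameter. The scene view shows the fingers around the pin's middle, at about (415,265) in the zoom. Before going to the rack I'll check how far the wrist sticks out ahead of the tool axis.

```bash
python3 -W ignore - <<'E'
from h import *
im,d=get_image("top")
uv=[(u,v) for v in range(150,215,2) for u in range(270,328,2)]
P=pts("top",d,uv); k=P[:,2]>.15
P=P[k]; 
az=0.39+0  # arm azimuth approx
a=np.array([np.cos(az),np.sin(az)])
s=(P[:,:2]-PIN)@a; l=(P[:,:2]-PIN)@np.array([-a[1],a[0]])
for z0 in np.arange(.15,.6,.05):
    m=(P[:,2]>=z0)&(P[:,2]<z0+.05)
    if m.any(): print("%.2f"%z0,m.sum(),"fwd max %.3f lat %.3f..%.3f"%(s[m].max(),l[m].min(),l[m].max()))
E
```

```text
0.15 32 fwd max 0.141 lat -0.156..0.037
0.20 22 fwd max 0.133 lat -0.100..0.034
0.25 8 fwd max -0.027 lat -0.021..0.027
0.30 16 fwd max 0.036 lat -0.041..0.044
0.35 171 fwd max 0.043 lat -0.058..0.063
0.40 52 fwd max -0.005 lat -0.058..0.061
0.45 128 fwd max -0.082 lat -0.057..0.061
0.50 46 fwd max -0.144 lat -0.051..0.032
```

```bash
python3 -W ignore - <<'E'
from h import *
move_l([*PIN,.2],feed=.2); print("op",observe()["opening"])
movep([.46,.05,.22],down(YAW))
move_l(rk(-.116,0,.20),feed=.2)
s=observe(); print(s["time_s"],unrk(s["eef_pos"]),s["opening"],s["ft_force"])
im,d=get_image("scene"); cv2.imwrite("pics/s2.png",cv2.resize(im[100:250,280:480,::-1],None,fx=4,fy=4,interpolation=cv2.INTER_CUBIC))
im,d=get_image("top"); cv2.imwrite("pics/t2.png",cv2.resize(im[120:270,300:500,::-1],None,fx=4,fy=4,interpolation=cv2.INTER_CUBIC))
E
```

```text
op 0.04289781965313297
7.725 [-0.11606338  0.00101322  0.20002016] 0.04269372147700532 [ 0.16615583  0.4448342  -1.41260585]
```

View pics/s2.png

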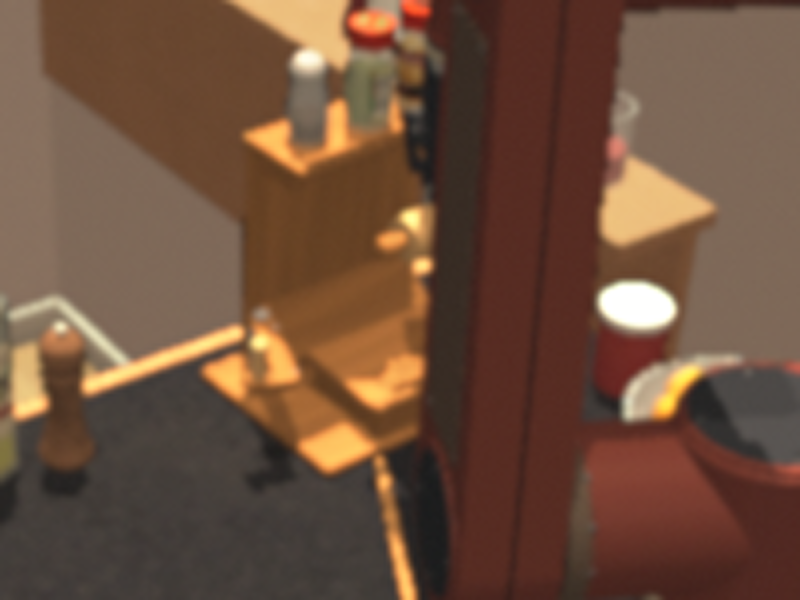

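View pics/t2.png

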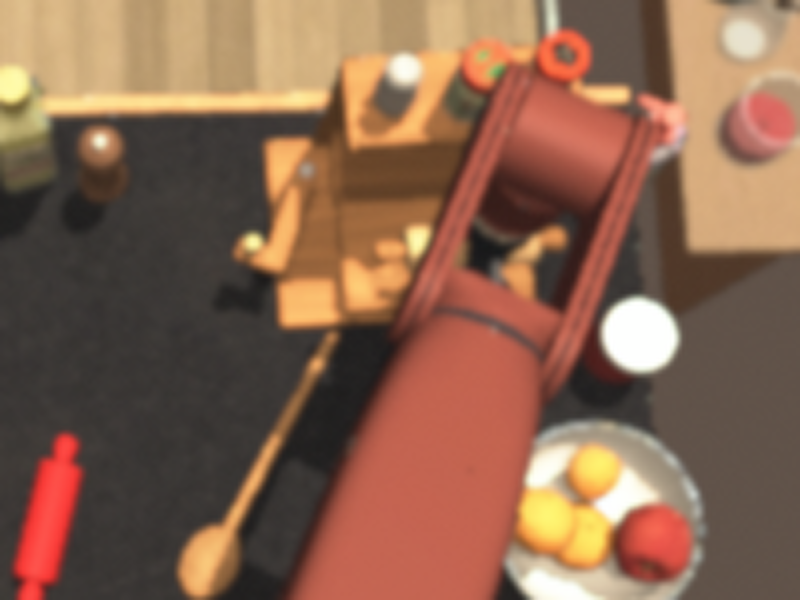

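```bash
sed -i 's/O=np.array(\[.6395,-.1656,0.\])/O=np.array([.6394,-.1631,0.])/' h.py; python3 -W ignore - <<'E'
from h import *
f0=observe()["ft_force"]
move_l(rk(-.116,0,.075),feed=.12)
hit=move_l(rk(-.116,0,.056),feed=.03,max_force=6)
s=observe(); print(s["time_s"],hit,unrk(s["eef_pos"]),s["opening"],s["ft_force"]-f0)
im,d=get_image("scene"); cv2.imwrite("pics/s3.png",cv2.resize(im[130:230,310:440,::-1],None,fx=6,fy=6,interpolation=cv2.INTER_CUBIC))
im,d=get_image("top"); cv2.imwrite("pics/t3.png",cv2.resize(im[130:230,350:480,::-1],None,fx=6,fy=6,interpolation=cv2.INTER_CUBIC))
E
```

```text
9.5583 True [-1.16225780e-01  7.33813668e-05  5.87500609e-02] 0.042547876825347865 [-1.34672982 -0.01349713  5.43303894]
```

View pics/s3.png

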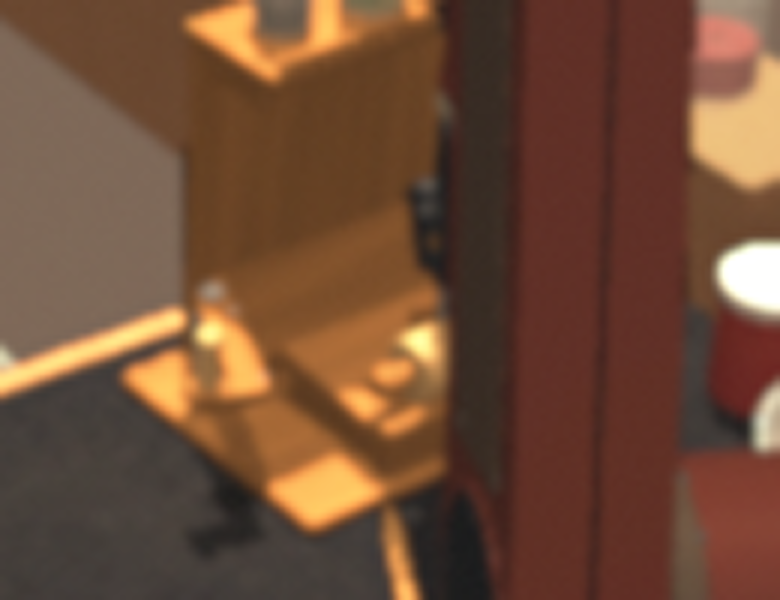

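View pics/t3.png

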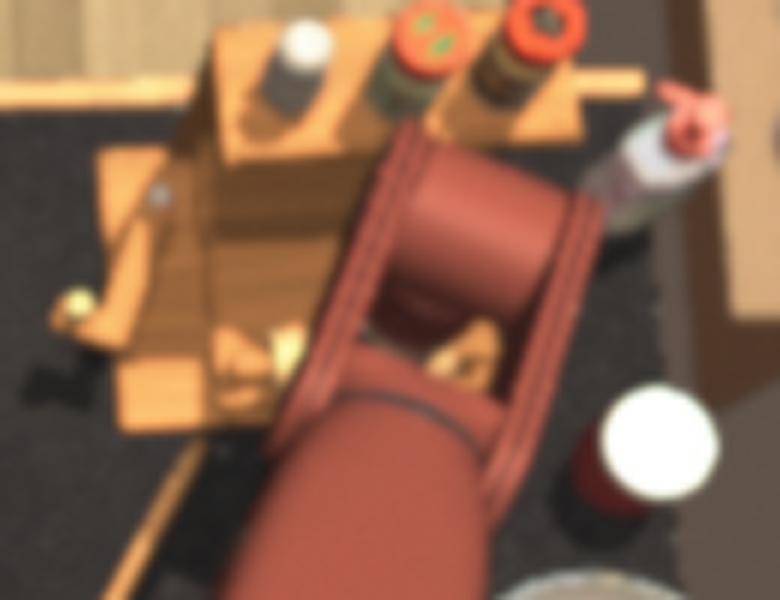

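The pin touched down at TCP z = 0.0588, as predicted. In the top view its left handle end, at about (218,355) in the zoom, sits just inside the ledge's left end at about (208), so it is centred. Releasing now.

```bash
python3 -W ignore - <<'E'
from h import *
gripper_to(.085); hold(.3)
p=observe()["eef_pos"]
move_l(p+[0,0,.10],feed=.12)
s=observe(); print(s["time_s"],s["opening"])
move_l(rk(-.26,0,.22),feed=.25)
for n,b in (("scene",(130,230,310,440)),("top",(130,230,350,480))):
    im,d=get_image(n); np.savez(f"{n}4.npz",im=im,d=d); cv2.imwrite(f"pics/{n}4.png",cv2.resize(im[b[0]:b[1],b[2]:b[3],::-1],None,fx=6,fy=6,interpolation=cv2.INTER_CUBIC))
E
```

```text
11.4333 0.0849872748682783
```

View pics/scene4.png

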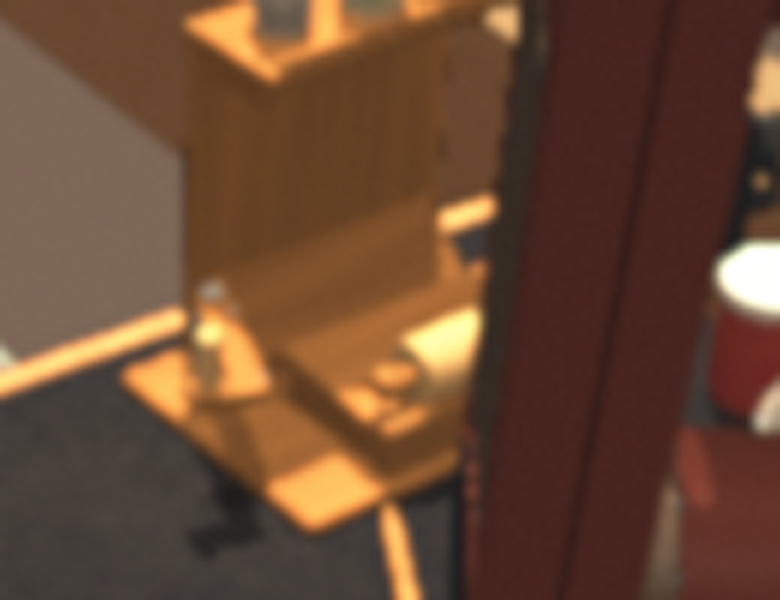

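View pics/top4.png

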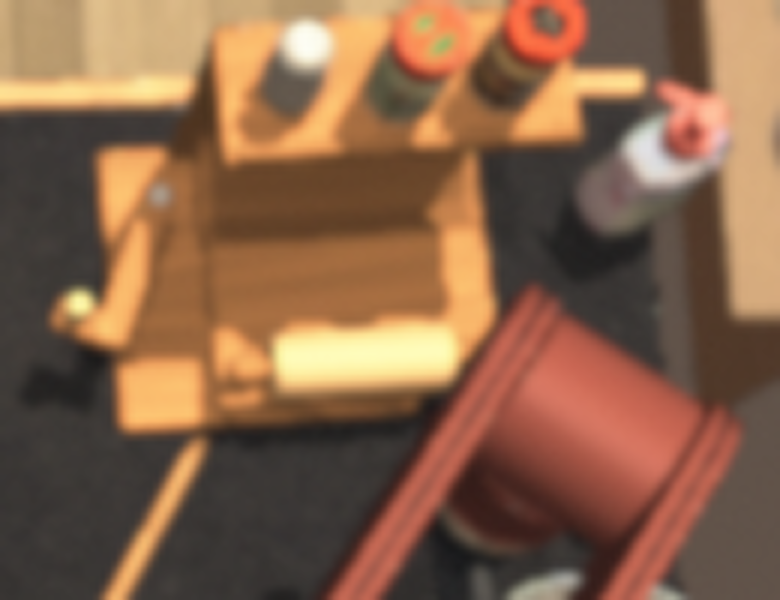

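```bash
python3 -W ignore - <<'E'
from h import *
im=np.load("top4.npz")["im"]
Z=lambda x,y:(350+x/6-.4,130+y/6-.4)
print(unrk(plane("top",[Z(273,362)],.0725)[0]),unrk(plane("top",[Z(457,355)],.0725)[0]))
hsv=cv2.cvtColor(im,cv2.COLOR_RGB2HSV); print(hsv[188,400:412:4],hsv[192,388],hsv[180,410])
print(unrk(tri(Z(79,305),(310+207/6-.4,130+333/6-.4))[0]),"knob")
m=cv2.inRange(hsv,(17,60,150),(32,255,255)); mm=np.zeros_like(m); mm[180:198,392:430]=m[180:198,392:430]
uv=np.argwhere(mm>0)[:,::-1].astype(float); P=np.array([unrk(p) for p in plane("top",uv,.08)])
print(len(uv),P.min(0),P.max(0),P.mean(0)); r=cv2.minAreaRect((P[:,:2]*1000).astype(np.float32));print(r)
E
```

```text
[-0.11725001  0.05953426  0.0725    ] [-0.12108104 -0.06602414  0.0725    ]
[[ 28  73 254]
 [ 28  71 254]
 [ 29  69 254]] [ 13 159 185] [ 13 155 166]
[-0.08229404  0.19447785  0.13361948] knob
280 [-0.13742039 -0.06734696  0.08      ] [-0.09904009  0.06128617  0.08      ] [-0.11758716 -0.00336119  0.08      ]
((-117.16506958007812, -2.5972900390625), (127.19990539550781, 37.64064025878906), 86.0271224975586)
```

The pin is at rest on the ledge at rack x ≈ −0.119, y ≈ −0.003. It matches ledge_rest and is parallel to within about 2–4°. Next comes the push: tilted 35°, with the two finger tips spread 50 mm so it stays straight.

```bash
python3 -W ignore - <<'E'
from h import *
gripper_to(.05)
o=tilt(np.radians(35),-1)
movep(rk(-.20,-.003,.11),o)
move_l(rk(-.166,-.003,.067),feed=.12)
s=observe(); print(s["time_s"],unrk(s["eef_pos"]),s["opening"])
hit=move_l(rk(-.120,-.003,.069),feed=.05,max_force=12)
s=observe(); print(s["time_s"],hit,unrk(s["eef_pos"]),s["ft_force"])
for n,b in (("scene",(130,230,310,440)),("top",(130,230,350,480))):
    im,d=get_image(n); np.savez(f"{n}5.npz",im=im,d=d); cv2.imwrite(f"pics/{n}5.png",cv2.resize(im[b[0]:b[1],b[2]:b[3],::-1],None,fx=6,fy=6,interpolation=cv2.INTER_CUBIC))
E
```

```text
14.2 [-0.16539521 -0.00294936  0.06763204] 0.0499203098615176
15.275 False [-0.12024251 -0.002836    0.06877464] [-0.92028753  0.20418881 -0.2714739 ]
```

View pics/scene5.png

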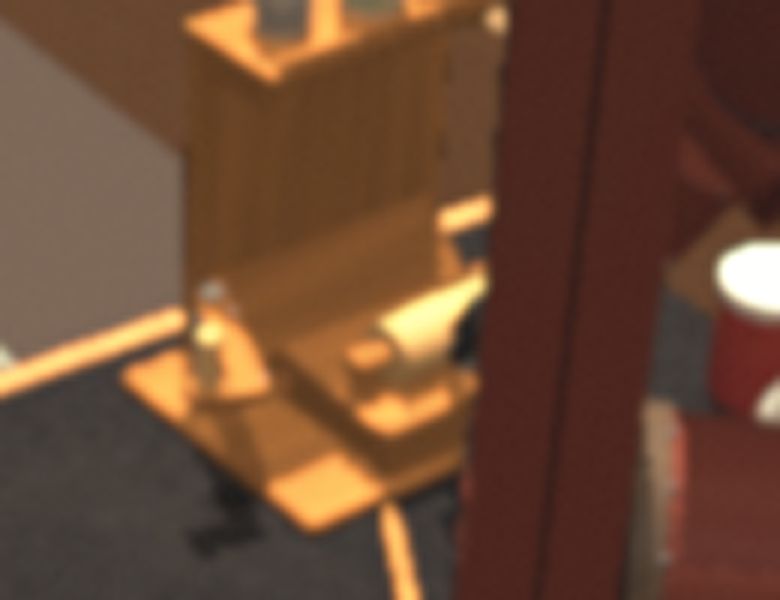

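View pics/top5.png

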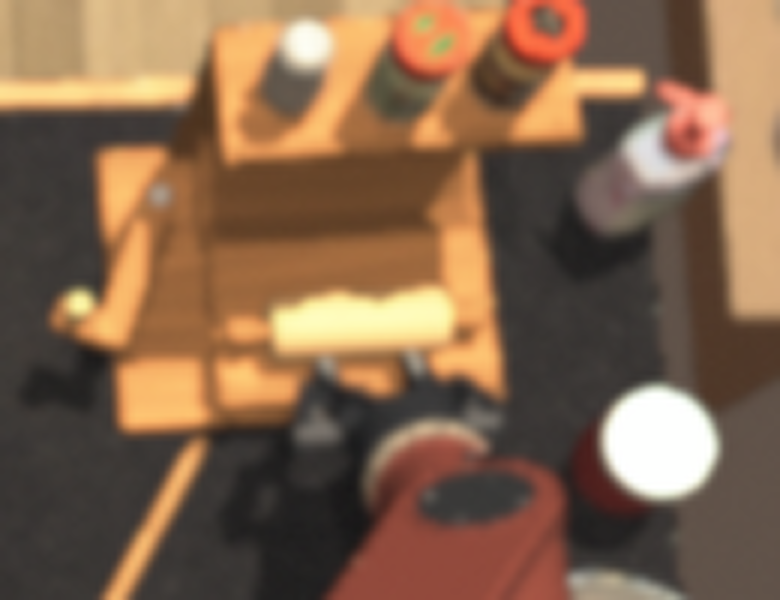

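Both finger tips are on the pin, at about (328,360) and (415,360) in the zoom. It has rolled back evenly, with its centre at about (362,325). I'll carry on over the lip.

```bash
python3 -W ignore - <<'E'
from h import *
Z=lambda x,y:(350+x/6-.4,130+y/6-.4)
print(unrk(plane("top",[Z(362,324)],.074)[0]))
hit=move_l(rk(-.075,-.003,.071),feed=.05,max_force=12)
s=observe(); print(s["time_s"],hit,unrk(s["eef_pos"]),s["ft_force"])
im,d=get_image("top"); np.savez("top6.npz",im=im,d=d); cv2.imwrite("pics/top6.png",cv2.resize(im[130:230,350:480,::-1],None,fx=6,fy=6,interpolation=cv2.INTER_CUBIC))
E
```

```text
[-0.09526781 -0.00346085  0.074     ]
16.425 False [-0.0752604  -0.00282413  0.0707512 ] [-0.43990467 -0.25315151 -0.77384181]
```

View pics/top6.png

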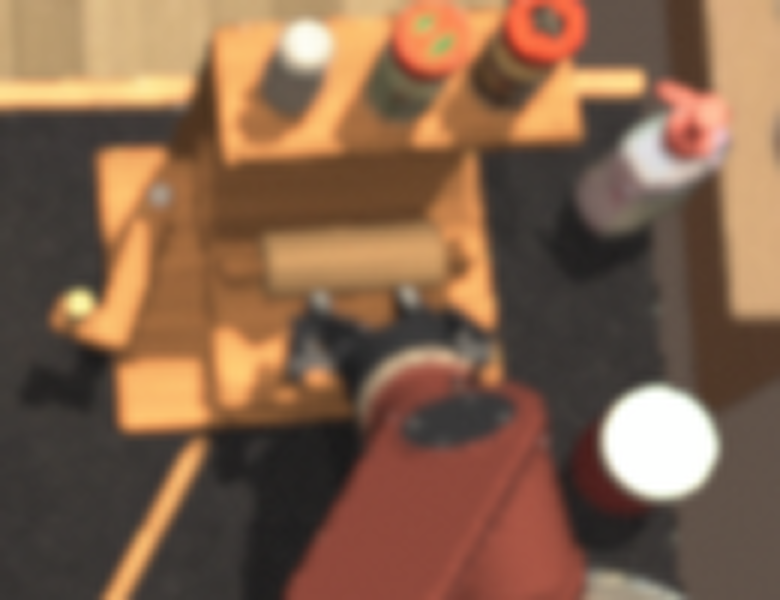

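```bash
python3 -W ignore - <<'E'
from h import *
hit=move_l(rk(-.044,-.003,.072),feed=.05,max_force=12)
s=observe(); print(s["time_s"],hit,unrk(s["eef_pos"]),s["ft_force"])
hit=move_l(rk(-.16,-.003,.085),feed=.15); hold(.2)
for n,b in (("scene",(130,230,310,440)),("top",(130,230,350,480))):
    im,d=get_image(n); np.savez(f"{n}7.npz",im=im,d=d); cv2.imwrite(f"pics/{n}7.png",cv2.resize(im[b[0]:b[1],b[2]:b[3],::-1],None,fx=6,fy=6,interpolation=cv2.INTER_CUBIC))
E
```

```text
17.2417 False [-0.04412285 -0.00271158  0.0716774 ] [0.27878891 0.41945802 0.18349633]
```

View pics/scene7.png

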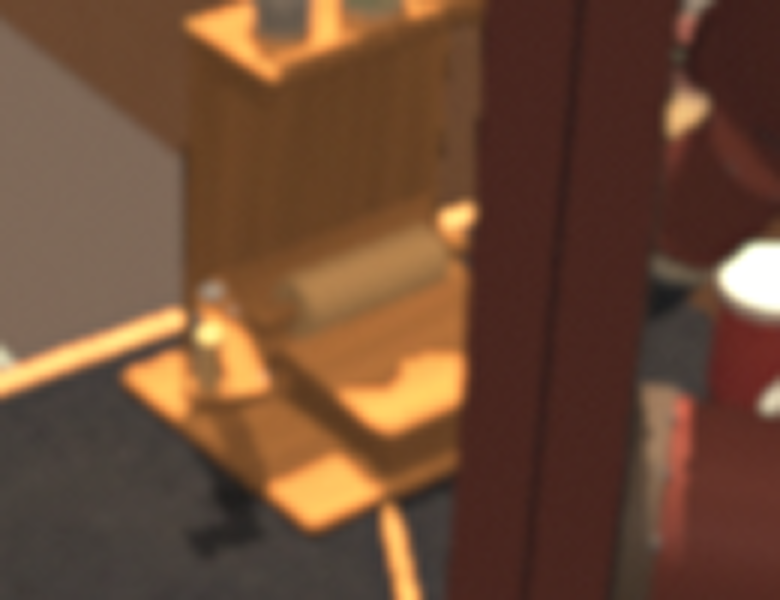

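View pics/top7.png

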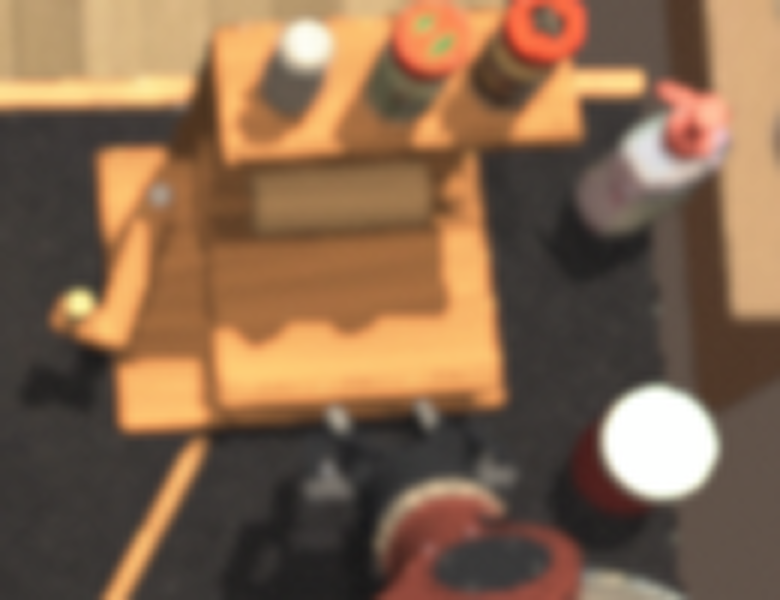

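```bash
python3 -W ignore - <<'E'
from h import *
Z=lambda x,y:(350+x/6-.4,130+y/6-.4); S=lambda x,y:(310+x/6-.4,130+y/6-.4)
a,b=plane("top",[Z(254,207),Z(431,195)],.06); print(unrk(a),unrk(b),unrk((a+b)/2), np.degrees(np.arctan2((a-b)[1],(a-b)[0]))-90)
print("tri L end",unrk(tri(Z(254,207),S(293,305))[0]),"R",unrk(tri(Z(431,195),S(440,250))[0]))
# knob measured more finely: brass mask
c=[]
for n,(x0,y0,x1,y1) in {"top":(358,176,368,185),"scene":(338,180,350,196)}.items():
    im=np.load(n+"7.npz")["im"]; hsv=cv2.cvtColor(im,cv2.COLOR_RGB2HSV)
    s=hsv[y0:y1,x0:x1]; m=(s[...,0]>=20)&(s[...,0]<=40)&(s[...,2]>140); vv,uu=np.nonzero(m); c.append((uu.mean()+x0,vv.mean()+y0)); print(n,m.sum(),c[-1],m.astype(int))
p,e=tri(*c); print("knob",p,unrk(p),e)
k=unrk(p)[:2]-[0,.130]; print(np.linalg.norm(k),np.degrees(np.arctan2(k[1],k[0])))
d=np.load("top7.npz")["d"]; print([unrk(x).round(3) for x in pts("top",d,[(362,180),(363,180),(363,181),(362,181),(364,180)])])
E
```

```text
[-0.00363513  0.0595576   0.06      ] [-0.00369612 -0.06404236  0.06      ] [-0.00366562 -0.00224238  0.06      ] 2.971728376631873
tri L end [-0.00301692  0.0598062   0.05911095] R [-0.00377398 -0.06610506  0.05624595]
top 18 (np.float64(362.94444444444446), np.float64(179.77777777777777)) [[0 0 0 0 0 0 0 0 0 0]
 [0 0 0 0 0 0 0 0 0 0]
 [0 0 0 0 1 1 1 0 0 0]
 [0 0 0 1 1 1 1 1 0 0]
 [0 0 0 1 1 1 1 1 0 0]
 [0 0 0 0 1 1 1 0 0 0]
 [0 0 0 0 1 1 0 0 0 0]
 [0 0 0 0 0 0 0 0 0 0]
 [0 0 0 0 0 0 0 0 0 0]]
scene 15 (np.float64(342.93333333333334), np.float64(186.06666666666666)) [[0 0 0 0 0 0 0 0 0 0 0 0]
 [0 0 0 0 0 0 0 0 0 0 0 0]
 [0 0 0 0 0 0 0 0 0 0 0 0]
 [1 1 0 0 0 0 0 0 0 0 0 0]
 [0 0 0 0 0 0 1 1 1 0 0 0]
 [0 0 0 0 0 1 1 1 1 0 0 0]
 [0 0 0 0 0 1 1 1 1 0 0 0]
 [0 0 0 0 0 0 0 0 0 0 0 0]
 [0 0 0 0 0 0 0 0 0 0 0 0]
 [0 0 0 0 0 0 0 0 0 0 0 0]
 [0 0 0 0 0 0 0 0 0 0 0 0]
 [0 0 0 0 0 0 0 0 0 0 0 0]
 [0 0 0 0 0 0 0 0 0 0 0 0]
 [0 0 0 0 0 0 0 0 0 0 0 0]
 [1 0 0 0 0 0 0 0 0 0 0 0]
 [1 0 0 0 0 0 0 0 0 0 0 0]]
knob [0.55245762 0.02642577 0.12589866] [-0.07690422  0.19381625  0.12589866] 0.0031396609217695295
0.09993383772274679 140.31361433386297
[array([-0.08 ,  0.197,  0.133]), array([-0.082,  0.194,  0.138]), array([-0.086,  0.194,  0.138]), array([-0.086,  0.198,  0.138]), array([-0.082,  0.19 ,  0.136])]
```

The pin has dropped into the vee and settled: y ≈ −0.002, both ends level at about 0.057, axis 3.0° in world, which matches the rack's yaw. Next is the keeper: grip the knob with the jaws along the rack's y and follow its circle. IK check first.

```bash
cat >> h.py <<'E'
PV=np.array([.632,-.034]); KN=np.array([.5486,.0257])
KR=np.linalg.norm(KN-PV); KA=np.arctan2(*(KN-PV)[::-1])
TT=np.radians(40)
def ktcp(ang,r=KR,z=.123): return np.array([*(PV+r*np.array([np.cos(ang),np.sin(ang)])),z])+.019*tax(TT)
E
python3 -W ignore - <<'E'
from h import *
o=tilt(TT,-1); A=np.degrees(KA)%360; print(KR,A)
print(np.round(inverse_kinematics(ktcp(KA)-.08*tax(TT),o),2))
for a in np.linspace(A,275,8): print(int(a),ktcp(np.radians(a)).round(3),np.round(inverse_kinematics(ktcp(np.radians(a)),o),2))
move_l(rk(-.2,0,.17),feed=.15)
movep(ktcp(KA)-.08*tax(TT),o)
s=observe(); print(s["time_s"],s["eef_pos"])
im,d=get_image("top"); cv2.imwrite("pics/top8.png",cv2.resize(im[130:230,330:460,::-1],None,fx=6,fy=6,interpolation=cv2.INTER_CUBIC))
im,d=get_image("scene"); cv2.imwrite("pics/scene8.png",cv2.resize(im[130:230,290:420,::-1],None,fx=6,fy=6,interpolation=cv2.INTER_CUBIC))
E
```

```text
0.10256534502452573 144.40387702648138
[-0.23 -0.54  2.46  0.34  0.56  1.07]
144 [0.561 0.026 0.108] [-0.19 -0.21  2.38  0.48  0.33  0.93]
163 [ 0.546 -0.003  0.108] [-0.28 -0.26  2.41  0.6   0.38  0.74]
181 [ 0.542 -0.036  0.108] [-0.38 -0.27  2.42  0.7   0.43  0.57]
200 [ 0.548 -0.069  0.108] [-0.47 -0.23  2.39  0.77  0.47  0.44]
219 [ 0.565 -0.098  0.108] [-0.52 -0.15  2.33  0.82  0.5   0.36]
237 [ 0.589 -0.12   0.108] [-0.54 -0.07  2.25  0.84  0.5   0.32]
256 [ 0.62  -0.133  0.108] [-0.53  0.01  2.17  0.84  0.49  0.33]
275 [ 0.653 -0.136  0.108] [-0.49  0.09  2.09  0.82  0.48  0.38]
20.0833 [0.50906793 0.02378292 0.16874522]
```

View pics/top8.png

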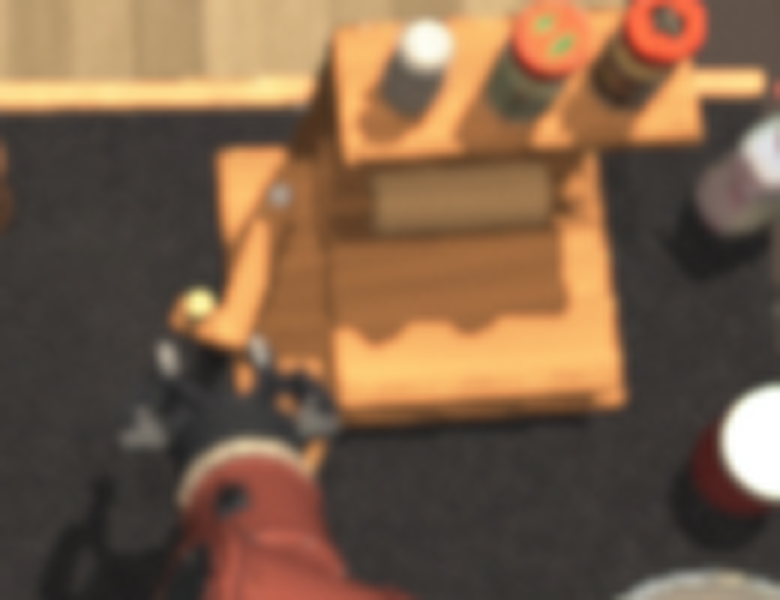

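View pics/scene8.png

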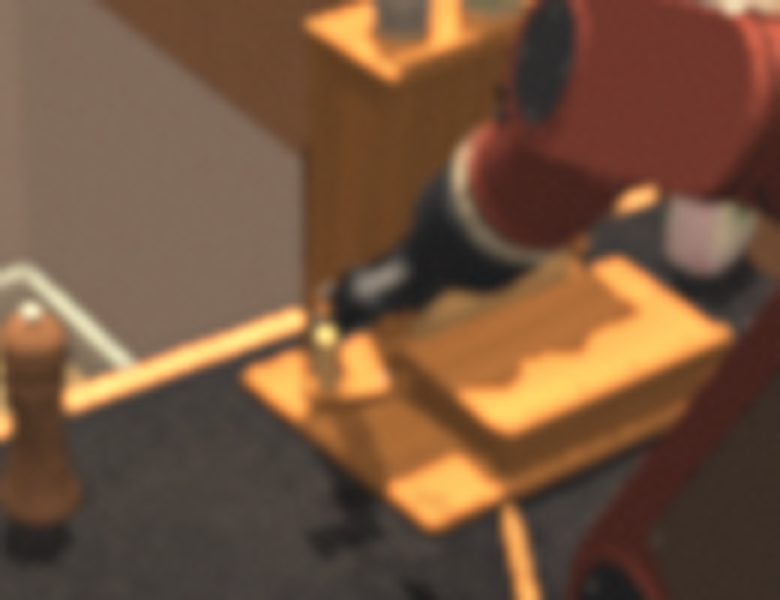

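```bash
python3 -W ignore - <<'E'
from h import *
hit=move_l(ktcp(KA),feed=.1,max_force=8)
s=observe(); print(s["time_s"],hit,s["eef_pos"],ktcp(KA),s["ft_force"])
im,d=get_image("top"); cv2.imwrite("pics/top9.png",cv2.resize(im[130:230,330:460,::-1],None,fx=6,fy=6,interpolation=cv2.INTER_CUBIC))
im,d=get_image("scene"); cv2.imwrite("pics/scene9.png",cv2.resize(im[130:230,290:420,::-1],None,fx=6,fy=6,interpolation=cv2.INTER_CUBIC))
E
```

```text
21.1333 False [0.56084348 0.02588606 0.10869795] [0.56079623 0.02633918 0.10844516] [-0.30268141 -0.18821076  0.07828544]
```

View pics/top9.png

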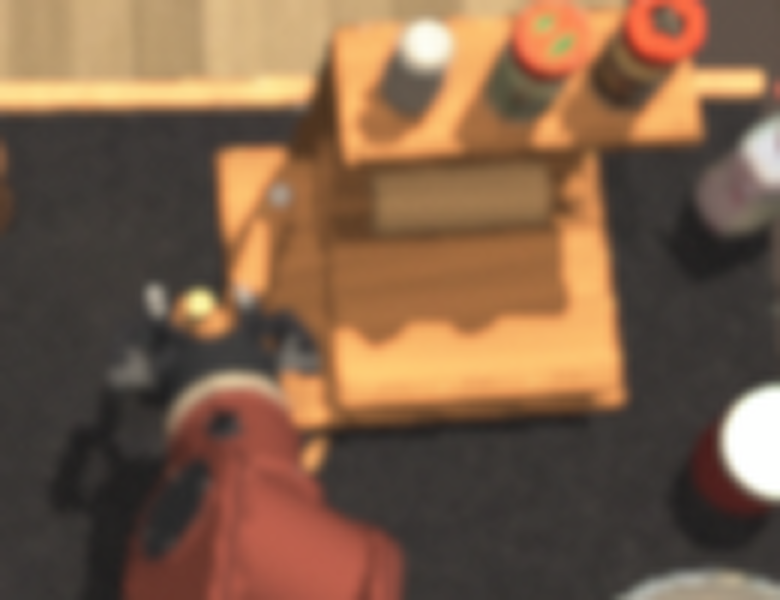

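View pics/scene9.png

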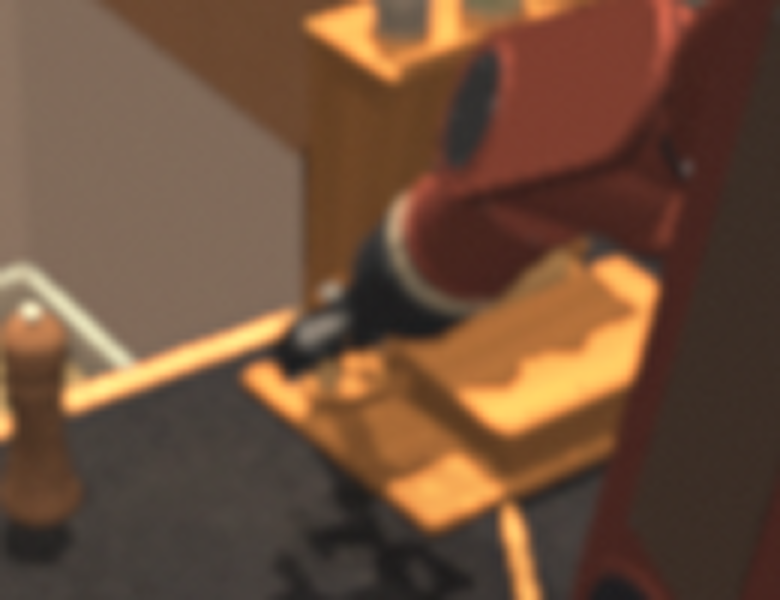

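Fingers straddle the knob evenly: tips at about columns 155 and 245 in the zoom, knob at (200,303). Gripping lightly and swinging.

```bash
python3 -W ignore - <<'E'
from h import *
gripper_to(.0,20); s=observe(); print(s["time_s"],s["opening"],s["ft_force"])
if s["opening"]>.01:
    A=np.degrees(KA)
    for a in np.arange(A+9,A+40,9):
        hit=move_l(ktcp(np.radians(a)),feed=.08,max_force=25); s=observe(); print(round(a),hit,s["ft_force"].round(1),s["opening"].round(4))
        if hit: break
    print(s["time_s"])
im,d=get_image("top"); cv2.imwrite("pics/top10.png",cv2.resize(im[130:230,330:460,::-1],None,fx=6,fy=6,interpolation=cv2.INTER_CUBIC))
E
```

```text
21.6333 0.01596198802900662 [-3.69188157  1.4885852   3.97801491]Traceback (most recent call last):
  File "<stdin>", line 6, in <module>
AttributeError: 'float' object has no attribute 'round'
```

```bash
python3 -W ignore - <<'E'
from h import *
A=np.degrees(KA)
for a in np.arange(A+18,A+46,9):
        hit=move_l(ktcp(np.radians(a)),feed=.08,max_force=25); s=observe(); print(round(a),hit,s["ft_force"].round(1),round(s["opening"],4))
        if hit: break
print(s["time_s"])
im,d=get_image("top"); cv2.imwrite("pics/top10.png",cv2.resize(im[130:230,330:460,::-1],None,fx=6,fy=6,interpolation=cv2.INTER_CUBIC))
E
```

```text
162 False [-9.2  3.7  8.8] 0.0153
171 False [-7.9  1.2  6.1] 0.0151
180 False [-6.3  1.4  6.2] 0.0152
189 False [-2.3  0.   0.9] 0.0149
23.3833
```

View pics/top10.png

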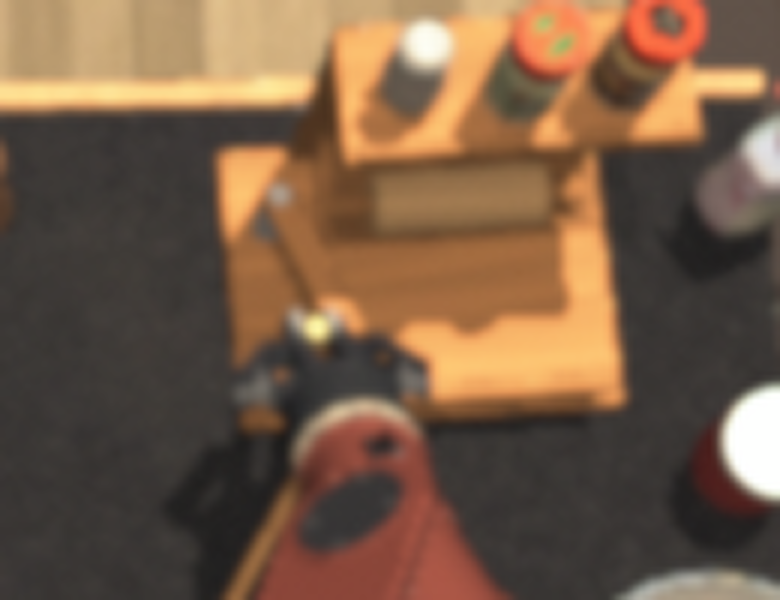

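```bash
python3 -W ignore - <<'E'
from h import *
A=np.degrees(KA)%360
for a in [198,207,216,225,234,243,252,261]:
        hit=move_l(ktcp(np.radians(a),r=.1033),feed=.08,max_force=25); s=observe(); print(round(a),hit,s["ft_force"].round(1),round(s["opening"],4))
        if hit: break
print(s["time_s"])
im,d=get_image("top"); cv2.imwrite("pics/top11.png",cv2.resize(im[130:230,330:460,::-1],None,fx=6,fy=6,interpolation=cv2.INTER_CUBIC))
im,d=get_image("scene"); cv2.imwrite("pics/scene11.png",cv2.resize(im[130:230,290:420,::-1],None,fx=6,fy=6,interpolation=cv2.INTER_CUBIC))
E
```

```text
198 False [ 1.7  0.4 -2.3] 0.0152
207 False [ 2.6  1.6 -3.1] 0.0152
216 False [ 3.1  2.7 -1.9] 0.0155
225 False [ 4.   1.7 -1.9] 0.0152
234 False [ 2.8  2.1 -0.2] 0.0153
243 False [ 0.8  2.3 -0.6] 0.0155
252 False [-0.3  0.1  0.5] 0.0153
261 True [-8.9  0.9  9.5] 0.0153
26.1583
```

View pics/top11.png

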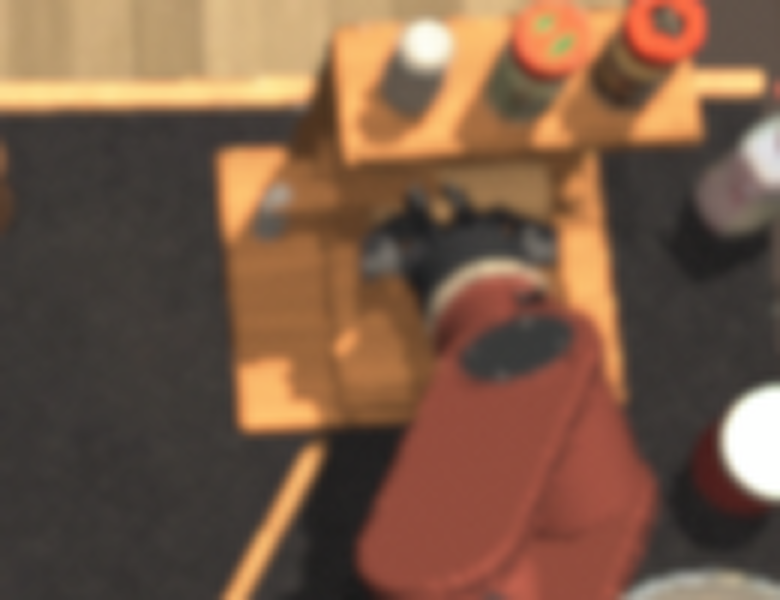

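View pics/scene11.png

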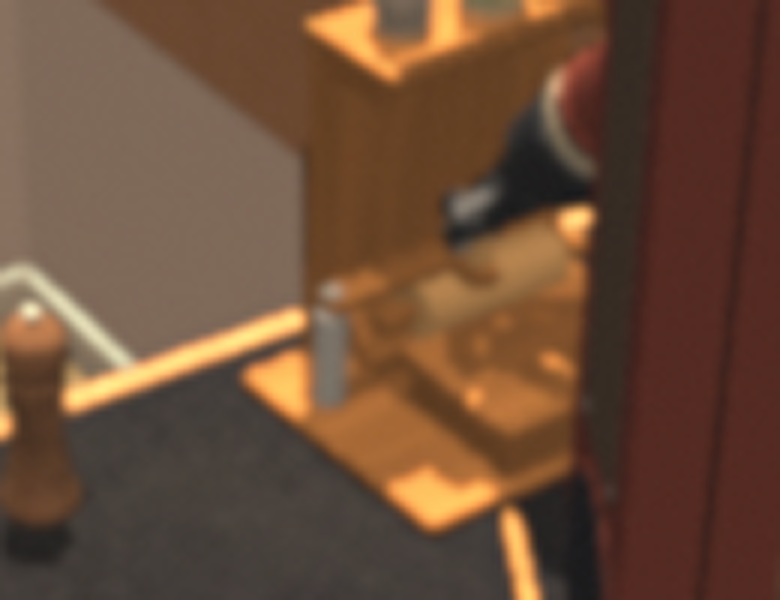

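```bash
python3 -W ignore - <<'E'
from h import *
s=observe(); p=s["eef_pos"]; k=p-.019*tax(TT); print(p,k,unrk(k)); v=k[:2]-PV; print(np.linalg.norm(v),np.degrees(np.arctan2(v[1],v[0]))%360)
print(np.degrees(np.arccos((Rot.from_euler('xyz',s["tcp_rot"]).as_matrix()[:,0]@tax(TT)))),s["ft_force"])
im,d=get_image("top")
big=cv2.resize(im[145:185,365:430,::-1],None,fx=12,fy=12,interpolation=cv2.INTER_CUBIC); cv2.imwrite("pics/top12.png",big)
im,d=get_image("scene")
cv2.imwrite("pics/scene12.png",cv2.resize(im[150:205,335:395,::-1],None,fx=10,fy=10,interpolation=cv2.INTER_CUBIC))
E
```

```text
[ 0.62765247 -0.13495807  0.1082901 ] [ 0.61545624 -0.13559725  0.12284494] [-0.02247156  0.02871818  0.12284494]
0.10293540459879733 260.7513222242783
0.12482352801904396 [-6.58818704  0.45394348  8.20189884]
```

View pics/top12.png

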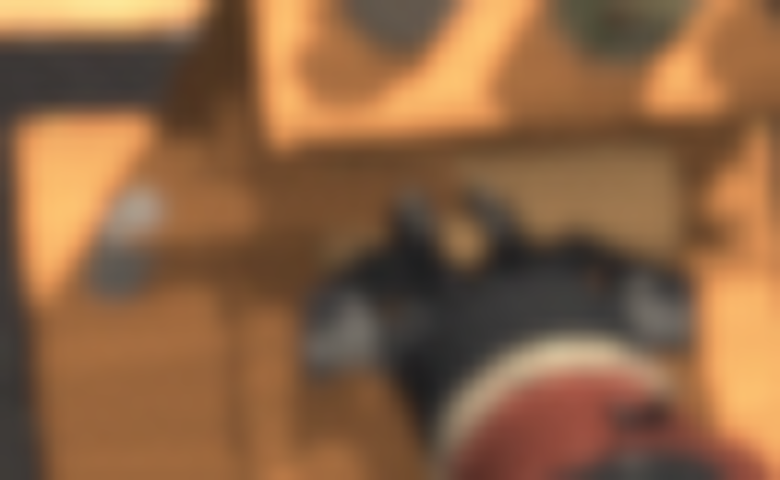

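View pics/scene12.png

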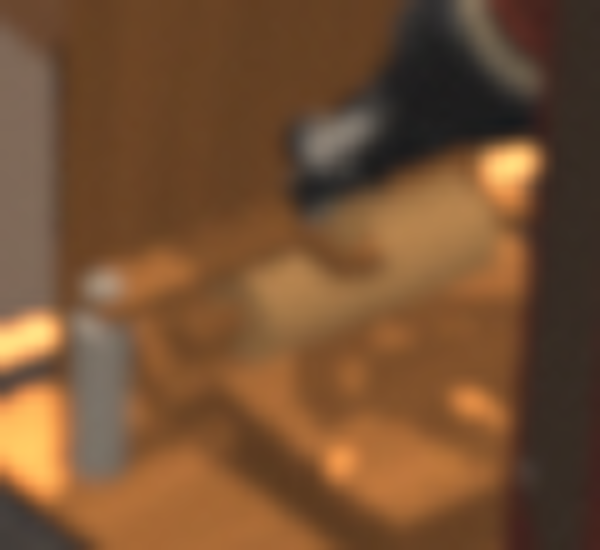

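```bash
python3 -W ignore - <<'E'
from h import *
for n,(x0,y0,x1,y1),s in (("scene",(335,150,400,210),10),("top",(365,145,430,190),12)):
    im,d=get_image(n); c=cv2.resize(im[y0:y1,x0:x1,::-1],None,fx=s,fy=s,interpolation=cv2.INTER_CUBIC)
    c=cv2.convertScaleAbs(c,alpha=1.5,beta=20)
    for a,col in ((261,(0,0,255)),(273,(0,255,0))):
        r=np.radians(a); e=np.array([np.cos(r),np.sin(r)]); t=np.array([-e[1],e[0]])
        q=[np.array([*(PV+e*l+t*w),.095]) for l,w in((0,.011),(.115,.011),(.115,-.011),(0,-.011))]
        uv=((proj(n,q)-[x0,y0]+.5)*s).astype(int); cv2.polylines(c,[uv],True,col,1)
        k=((proj(n,[[*(PV+e*.104),.095],[*(PV+e*.104),.135]])-[x0,y0]+.5)*s).astype(int); cv2.polylines(c,[k],False,col,2)
    cv2.imwrite(f"pics/{n}13.png",c)
E
```

```text
(no output)
```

View pics/top13.png

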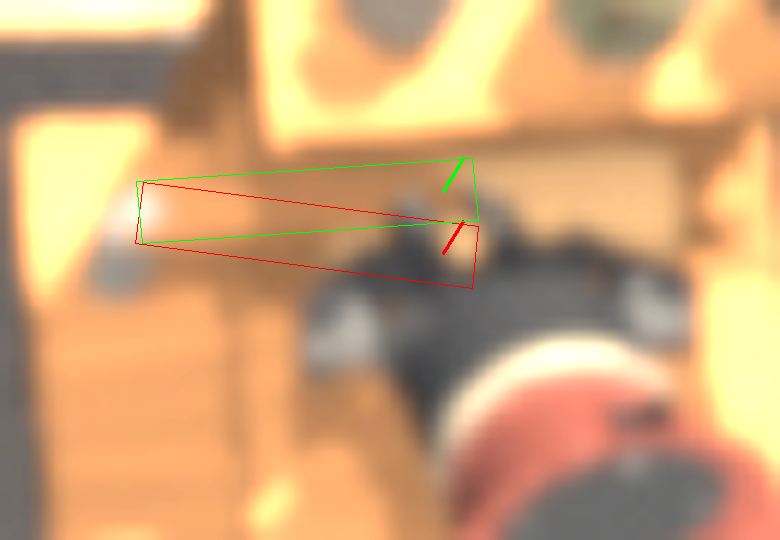

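View pics/scene13.png

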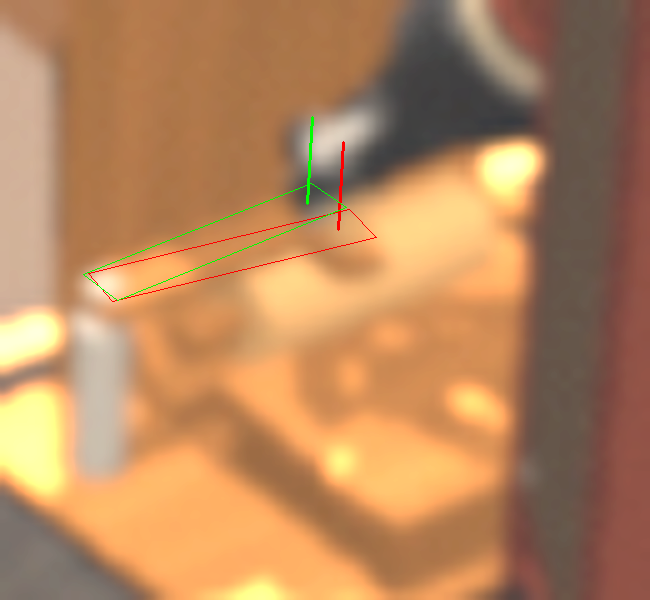

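Both overlays put the arm at about 261° world, where closed would be about 273°, so the force stop came early. I'll go on in small guarded steps and watch the force direction.

```bash
python3 -W ignore - <<'E'
from h import *
hold(.3); s=observe(); print(s["ft_force"].round(1),s["torque"].round(2),s["eef_pos"].round(4))
for a in (262,264,266):
    t=ktcp(np.radians(a),r=.1033); hit=move_l(t,feed=.03,max_force=20); s=observe(); print(a,hit,s["ft_force"].round(1),s["torque"].round(2),"err",(s["eef_pos"]-t).round(4),round(s["opening"],4))
    if hit: break
im,d=get_image("top"); cv2.imwrite("pics/top14.png",cv2.resize(im[145:190,365:430,::-1],None,fx=12,fy=12,interpolation=cv2.INTER_CUBIC))
E
```

```text
[-7.3  2.   7.7] [0.07 0.36 0.17] [ 0.6277 -0.135   0.1083]
262 False [-17.8   1.9  12.7] [0.31 1.21 0.41] err [-0.0012  0.0007 -0.0004] 0.0155
264 False [-24.2   3.9  15.3] [0.46 1.67 0.5 ] err [-0.002   0.0013 -0.0011] 0.0153
266 False [-24.9   4.5  15.4] [0.52 1.94 0.57] err [-0.0026  0.0018 -0.0018] 0.0156
```

View pics/top14.png

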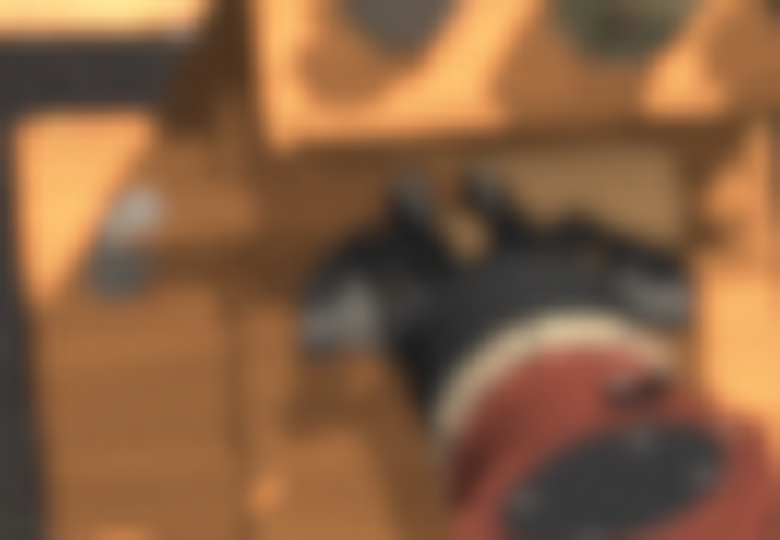

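```bash
python3 -W ignore - <<'E'
from h import *
for n,(x0,y0,x1,y1),s in (("scene",(335,160,385,200),15),("top",(370,150,415,180),17)):
    ims=np.mean([get_image(n)[0].astype(float) for _ in range(6)],0)
    c=ims[y0:y1,x0:x1,::-1]; lo,hi=np.percentile(c[...,1],2),np.percentile(c[...,1],80)
    c=np.clip((c-lo*.6)/(hi*1.3-lo*.6)*255,0,255).astype(np.uint8)
    c=cv2.resize(c,None,fx=s,fy=s,interpolation=cv2.INTER_CUBIC)
    lab=cv2.cvtColor(c,cv2.COLOR_BGR2LAB); lab[...,0]=cv2.createCLAHE(3,(4,4)).apply(lab[...,0]); c=cv2.cvtColor(lab,cv2.COLOR_LAB2BGR)
    cv2.imwrite(f"pics/{n}15.png",c)
Z=(403.2,164.8); print(unrk(plane("top",[Z],.135)[0]),unrk(plane("top",[Z],.12)[0]))
E
```

```text
[-0.03002132  0.02814069  0.135     ] [-0.02601159  0.0251126   0.12      ]
```

View pics/top15.png

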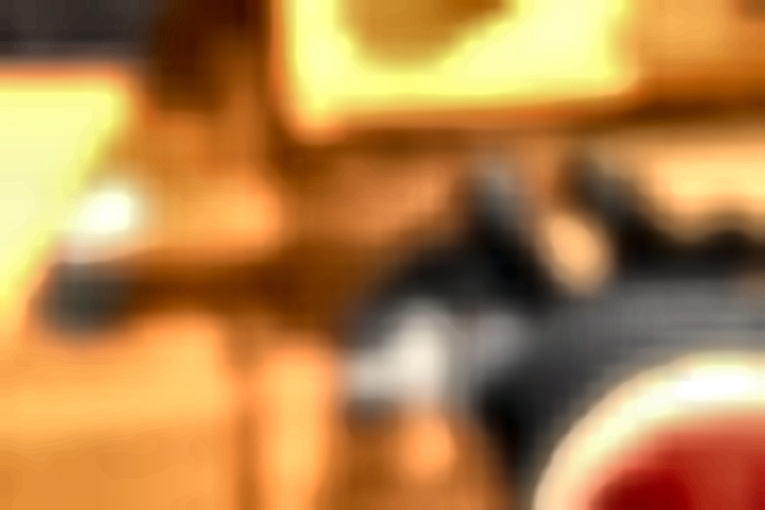

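View pics/scene15.png

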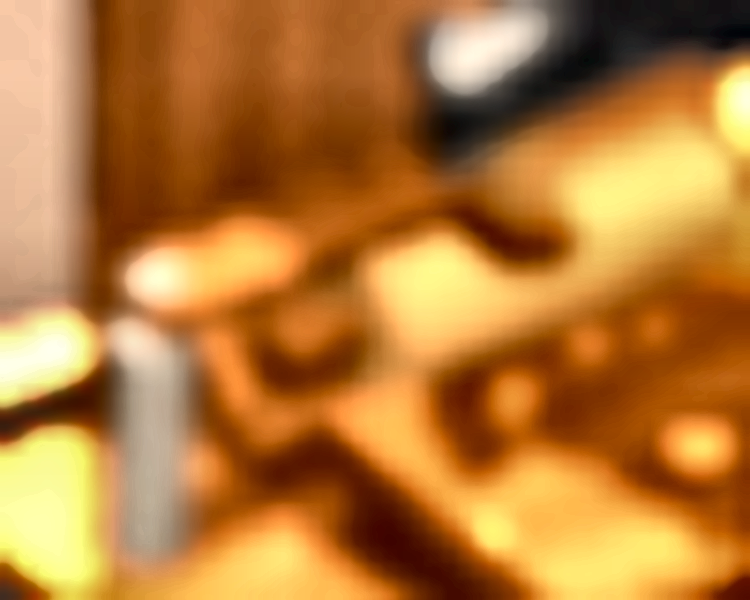

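```bash
python3 -W ignore - <<'E'
from h import *
s=observe(); p=s["eef_pos"]; R=Rot.from_euler('xyz',s["tcp_rot"]).as_matrix()
print(p, unrk(p-.019*R[:,0]))
for l in (0,.01,.019,.03,.04): print(l,[proj(n,[p-l*R[:,0]])[0].round(1) for n in("top","scene")])
print("bolt",[proj(n,[[*PV,.097]])[0].round(1) for n in("top","scene")])
im,d=get_image("top")
for r in range(156,176): print(r,[ "%.3f"%x[2] for x in pts("top",d,[(u,r) for u in range(378,410,3)])])
E
```

```text
[ 0.63439789 -0.13460139  0.10665229] [-0.0156178   0.02859891  0.12128906]
0 [array([401.2, 160.4]), array([365.2, 168. ])]
0.01 [array([401.7, 161.4]), array([366.4, 167. ])]
0.019 [array([402.1, 162.3]), array([367.4, 166.1])]
0.03 [array([402.7, 163.4]), array([368.6, 165.1])]
0.04 [array([403.2, 164.4]), array([369.8, 164.1])]
bolt [array([376.2, 162.1]), array([344.5, 177.8])]
156 ['0.012', '0.010', '0.060', '0.260', '0.264', '0.265', '0.264', '0.261', '0.261', '0.257', '0.254']
157 ['0.015', '0.013', '0.056', '0.257', '0.264', '0.248', '0.053', '0.051', '0.051', '0.048', '0.051']
158 ['0.010', '0.013', '0.048', '0.047', '0.052', '0.053', '0.065', '0.098', '0.098', '0.063', '0.079']
159 ['0.010', '0.010', '0.044', '0.101', '0.086', '0.096', '0.097', '0.117', '0.093', '0.124', '0.078']
160 ['0.094', '0.097', '0.099', '0.087', '0.095', '0.094', '0.096', '0.120', '0.095', '0.128', '0.078']
161 ['0.099', '0.100', '0.095', '0.099', '0.094', '0.094', '0.102', '0.125', '0.098', '0.138', '0.079']
162 ['0.097', '0.093', '0.099', '0.092', '0.093', '0.103', '0.097', '0.138', '0.090', '0.1
[... 665 characters left out ...]
40', '0.056', '0.192', '0.182', '0.146', '0.190', '0.233', '0.246', '0.255']
170 ['0.015', '0.013', '0.051', '0.053', '0.182', '0.175', '0.197', '0.194', '0.239', '0.258', '0.259']
171 ['0.015', '0.019', '0.051', '0.053', '0.187', '0.191', '0.190', '0.210', '0.233', '0.253', '0.264']
172 ['0.014', '0.021', '0.056', '0.061', '0.183', '0.182', '0.188', '0.216', '0.249', '0.256', '0.259']
173 ['0.016', '0.013', '0.059', '0.057', '0.181', '0.167', '0.184', '0.222', '0.245', '0.261', '0.281']
174 ['0.012', '0.014', '0.050', '0.057', '0.168', '0.061', '0.189', '0.227', '0.245', '0.275', '0.282']
175 ['0.010', '0.016', '0.045', '0.059', '0.060', '0.052', '0.057', '0.226', '0.254', '0.278', '0.289']
```

Depth settles it: the arm's top (z ≈ 0.095) runs almost parallel to the shelf edge in the top view, so it may already be at its stop. I'll fit its direction.

```bash
cat > arm.py <<'E'
from h import *
def armdir(n=6,lo=380,hi=397,v0=152,v1=172):
    D=np.median([get_image("top")[1] for _ in range(n)],0)
    uv=[(u,v) for v in range(v0,v1) for u in range(lo,hi)]
    P=pts("top",D,uv); k=(P[:,2]>.084)&(P[:,2]<.106)
    Q=plane("top",np.array(uv)[k],.095)[:,:2]; U=np.array(uv)[k][:,0]
    C=np.array([Q[U==u].mean(0) for u in range(lo,hi) if (U==u).any()])
    vx,vy,x0,y0=cv2.fitLine((C*1000).astype(np.float32),cv2.DIST_HUBER,0,.01,.01).ravel()
    if vy>0: vx,vy=-vx,-vy
    a=np.degrees(np.arctan2(vy,vx))%360
    return a,np.array([x0,y0])/1000,C,D
E
python3 -W ignore - <<'E'
from arm import *
a,c,C,D=armdir(); print("arm dir world",a,"c",c,"keeper est",np.radians(a-3-150)); print(C[::4].round(4))
# distance of pivot from the line
n=np.array([-np.sin(np.radians(a)),np.cos(np.radians(a))]); print((PV-c)@n)
s=observe();print(s["time_s"],s["ft_force"])
E
```

```text
arm dir world 272.8799 c [ 0.63385814 -0.07851416] keeper est 2.0922992
[[ 0.6327 -0.0498]
 [ 0.6324 -0.0662]
 [ 0.6342 -0.0826]
 [ 0.6339 -0.099 ]
 [ 0.6357 -0.1155]]
0.00038071531895706806
28.5417 [-26.80395264   3.47481138  15.19336939]
```

The arm direction is 272.9° world, so the keeper reads 2.09 rad: it is at its stop. The earlier guarded stops came from the knob sitting nearer the finger tips than I assumed. Releasing and backing off along the tool axis.

```bash
python3 -W ignore - <<'E'
from arm import *
gripper_to(.05); s=observe(); print(s["opening"],s["ft_force"].round(1)); p=s["eef_pos"]
hit=move_l(p-.12*tax(TT),feed=.1,max_force=15); s=observe(); print(hit,s["time_s"],s["ft_force"].round(1))
if not hit:
    move_l(rk(-.27,.0,.28),feed=.2)
    a,c,C,D=armdir(4); print("arm",a,"keeper",np.radians(a-153))
for n,b in (("scene",(130,230,310,440)),("top",(130,230,350,480))):
    im,d=get_image(n); np.savez(f"{n}16.npz",im=im,d=d); cv2.imwrite(f"pics/{n}16.png",cv2.resize(im[b[0]:b[1],b[2]:b[3],::-1],None,fx=6,fy=6,interpolation=cv2.INTER_CUBIC))
E
```

```text
0.049807409834935604 [-0.3  0.5 -0.3]
False 30.3167 [ 0.4 -0.3  0.1]
arm 272.8799 keeper 2.0922992
```

View pics/top16.png

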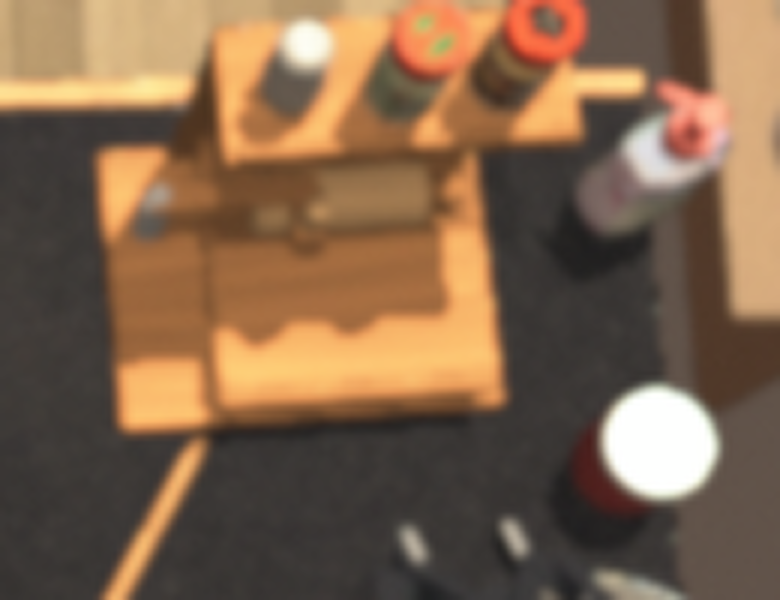

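View pics/scene16.png

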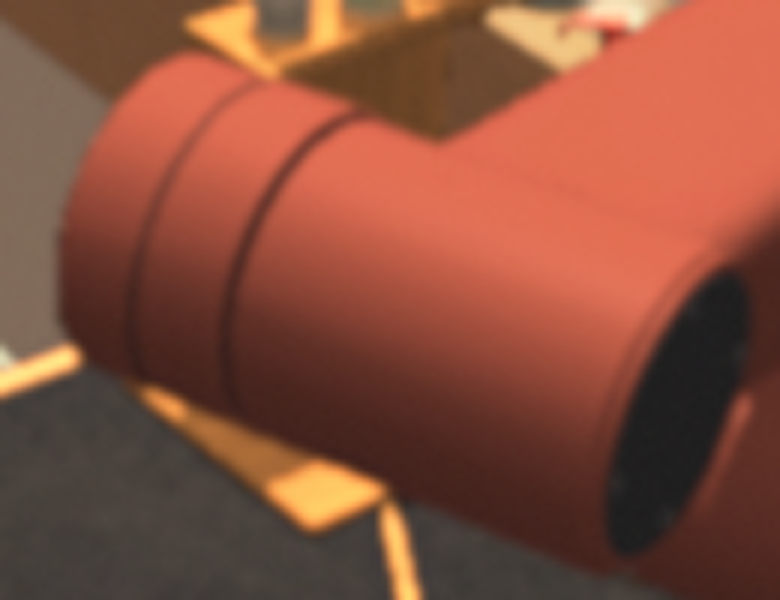

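The top view shows the keeper lying over the pin, which still looks seated. As a check on "fully closed", I'll compare the swept angle of arm and knob between start and now, and re-measure the pin.

```bash
python3 -W ignore - <<'E'
from h import *
f=np.load("top16.npz");d=f["d"]
for r in range(154,174): print(r,[ "%.3f"%x[2] for x in pts("top",d,[(u,r) for u in range(374,426,3)])])
im=f["im"]; cv2.imwrite("pics/top17.png",cv2.resize(np.clip(im[150:178,368:430,::-1].astype(float)*1.6,0,255).astype(np.uint8),None,fx=12,fy=12,interpolation=cv2.INTER_CUBIC))
d0=np.load("top0.npz")["d"]
print("start")
for r in range(160,192): print(r,[ "%.3f"%x[2] for x in pts("top",d0,[(u,r) for u in range(356,382,2)])])
E
```

```text
154 ['0.001', '0.002', '0.045', '0.062', '0.069', '0.269', '0.271', '0.271', '0.273', '0.276', '0.270', '0.275', '0.274', '0.273', '0.269', '0.269', '0.260', '0.258']
155 ['0.019', '0.011', '0.027', '0.060', '0.059', '0.268', '0.271', '0.268', '0.268', '0.269', '0.267', '0.266', '0.262', '0.260', '0.255', '0.256', '0.262', '0.050']
156 ['0.013', '0.016', '0.018', '0.055', '0.049', '0.262', '0.262', '0.262', '0.261', '0.259', '0.250', '0.254', '0.055', '0.053', '0.049', '0.045', '0.049', '0.053']
157 ['0.014', '0.003', '0.012', '0.053', '0.055', '0.257', '0.252', '0.053', '0.059', '0.043', '0.048', '0.049', '0.063', '0.068', '0.065', '0.074', '0.049', '0.041']
158 ['0.018', '0.012', '0.008', '0.047', '0.056', '0.051', '0.062', '0.061', '0.063', '0.095', '0.063', '0.080', '0.081', '0.067', '0.069', '0.078', '0.044', '0.043']
159 ['0.009', '0.019', '0.008', '0.058', '0.102', '0.091', '0.102', '0.097', '0.100', '0.094', '0.073', '0.080', '0.074', '0.080', '0.078', '0.068', '0.039', '0.068']
160 ['0.015', '0.097', '0.089', '0.097', '0.102', '0.098', '0.103', '0.094', '1.757', '0.096', '0.
[... 5530 characters left out ...]
2', '0.098', '0.099', '0.092', '0.014', '0.004', '0.008', '0.015', '0.017']
187 ['-0.001', '0.005', '-0.001', '-0.003', '-0.003', '0.005', '0.089', '0.086', '0.013', '0.012', '0.015', '0.019', '0.020']
188 ['0.003', '0.007', '0.006', '0.001', '0.003', '-0.008', '-0.004', '0.010', '0.016', '0.012', '0.022', '0.012', '0.012']
189 ['-0.002', '0.004', '-0.003', '-0.010', '0.003', '0.003', '0.000', '0.021', '0.018', '0.014', '0.009', '0.011', '0.008']
190 ['0.001', '-0.007', '-0.001', '0.005', '0.006', '-0.002', '0.002', '0.011', '0.010', '0.013', '0.006', '0.013', '0.009']
191 ['0.003', '-0.006', '0.009', '0.001', '-0.001', '-0.002', '0.005', '0.019', '0.009', '0.012', '0.013', '0.015', '0.010']
```

View pics/top17.png

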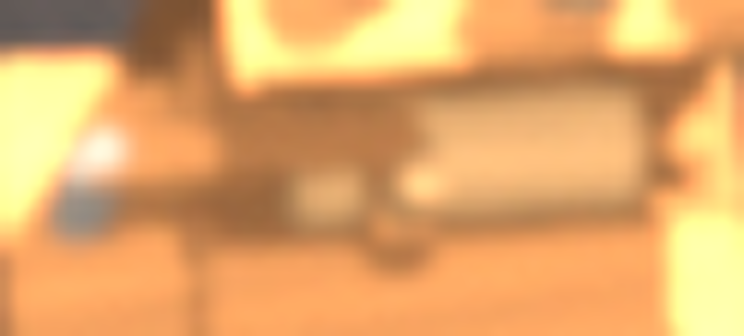

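```bash
python3 -W ignore - <<'E'
from h import *
def fit(d,uv,byrow,lo=.086,hi=.106):
    uv=np.array(uv);P=pts("top",d,uv);k=(P[:,2]>lo)&(P[:,2]<hi);uv=uv[k];Q=plane("top",uv,.095)[:,:2]
    key=uv[:,1] if byrow else uv[:,0]
    C=np.array([Q[key==r].mean(0) for r in np.unique(key)])
    v=cv2.fitLine((C*1000).astype(np.float32),cv2.DIST_HUBER,0,.01,.01).ravel(); return np.degrees(np.arctan2(v[1],v[0]))%180,v[2:]/1000
d0=np.load("top0.npz")["d"]; d1=np.load("top16.npz")["d"]
print("start arm",fit(d0,[(u,v) for v in range(164,180) for u in range(364,384)],True))
print("now arm",fit(d1,[(u,v) for v in range(155,170) for u in range(379,397)],False))
def knob(d,r):
    uv=np.array([(u,v) for v in range(r[1],r[3]) for u in range(r[0],r[2])]);P=pts("top",d,uv);k=(P[:,2]>.126)&(P[:,2]<.145); print(k.sum(),uv[k].mean(0)); return plane("top",[uv[k].mean(0)],.135)[0]
k0=knob(d0,(356,174,370,188));k1=knob(d1,(396,158,410,170)); print("knob",k0,k1,unrk(k1))
for p in (PV,np.array([.6313,-.0348]),rk(-.002,.13,0)[:2]):
    a=[np.degrees(np.arctan2(*(k[:2]-p)[::-1]))%360 for k in (k0,k1)]; print(p,a,a[1]-a[0],[np.linalg.norm(k[:2]-p) for k in (k0,k1)])
# pin from depth now
uv=np.array([(u,v) for v in range(155,170) for u in range(406,424)]);P=pts("top",d1,uv);k=(P[:,2]>.066)&(P[:,2]<.09);Q=np.array([unrk(x) for x in P[k]]);print("pin upper surf",k.sum(),Q.mean(0),Q.max(0),Q.min(0))
uv=[(u,162) for u in range(407,422)]; print("z top",np.median(pts("top",d1,uv)[:,2]))
E
```

```text
start arm (np.float32(158.71985), array([ 0.59270805, -0.01804611], dtype=float32))
now arm (np.float32(93.11621), array([ 0.63462985, -0.08510035], dtype=float32))
13 [362.61538462 180.38461538]
13 [402.61538462 164.38461538]
knob [0.54681034 0.02738511 0.135     ] [ 0.60970773 -0.13432753  0.135     ] [-0.02814575  0.03028701  0.135     ]
[ 0.632 -0.034] [np.float64(144.2246103175905), np.float64(257.4726792696108)] 113.2480689520203 [np.float64(0.10500195607133227), np.float64(0.10277431050537505)]
[ 0.6313 -0.0348] [np.float64(143.64661377565653), np.float64(257.75949511359664)] 114.11288133794011 [np.float64(0.10490706093688466), np.float64(0.10184279879607391)]
[ 0.63059907 -0.03338283] [np.float64(144.04842371692575), np.float64(258.307239293631)] 114.25881557670527 [np.float64(0.10350504527924545), np.float64(0.10308385048515938)]
pin upper surf 138 [-0.00267791 -0.02801004  0.07496218] [0.01922223 0.00504713 0.0897606 ] [-0.02125555 -0.06879873  0.06606615]
z top 0.07576794354822458
```

Every check agrees on closed: the arm lies at 273.1° world, parallel to the vee (3.0° + 270°), and it held against a 25–29 N push on the knob. The swept angle is 114°, because the keeper started about 0.1 rad open rather than at 0. Handing in.

```bash
python3 -W ignore - <<'E'
from h import *
s=observe(); print(s["time_s"],s["ft_force"].round(1),s["eef_pos"]); job_done()
E
```

```text
31.8167 [-0.5 -0.  -0.8] [ 0.37003313 -0.17671233  0.27966513]
the job is handed in; nothing more can be done
```

The rolling pin is in the vee with the keeper closed over it. I handed the job in at 31.8 s of the 69 s; no verdict was reported.

**What I did:**
- I gripped the pin upright at its middle and laid it on the ledge at about rack x −0.119, y −0.003 m, then let go.
- I rolled it over the lip with two spread finger tips, the hand tilted 35°. It dropped into the vee by itself.
- I then gripped the keeper's knob and swung it round to its stop, let go and backed well clear.

**Last checks:**
- **Pin:** it lies along the vee at 3.0°, the same as my rack yaw. It was centred within about 2–3 mm when measured before the keeper was swung. After closing, I checked only its depth: top at about 0.076 m, where the text implies 0.078 m.
- **Keeper:** the arm lies at 273° in the world frame, which gives a joint angle of about 2.09 rad. That reading was the same before and after release, and the arm did not give to 25–29 N at the knob.
- **Bystanders:** the shelf jars looked unmoved in the top view. I did not measure the mug, mill, oil bottle or tin again at the end; the arm never went near them.

**What disagreed:**
- **Knob position:** it sits about 10–15° off the arm's centreline, because the arm is bent near its end. At first this made the keeper look short of closed, and one guarded move stopped on force there.
- **Sweep:** the arm turned about 114°, not 120°. I take this to mean it started about 0.1 rad closed rather than fully open.
- **Pin across the vee:** it read about 3 mm in front of the seat in my rack frame. I put this down to the rack position estimate being a few millimetres off.

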